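# Lock the balance's jam nut, then weigh the spice jars

## Task

The knurled brass nut on the balance's stud has been left slack: first, with the pans still empty, run it down clockwise onto the hexagon nut and tighten it firmly against that so the pair is locked. Then stand all the spice jars upright on the white pan and put brass weights on the red pan until the two pans sit level, leaving weights you do not need on the worktop and the salt shaker and garlic where they are.

Things in the scene. Friction and masses are not known exactly. Their poses are not given: they have to be found in the camera images.
- balance: two-pan kitchen balance, fixed: grey base 100 (x) x 274 (y) mm, 28 mm high; in its middle a grey column 48 mm across, 94 mm high, and on it an upright threaded steel stud 13 mm across that ends 168 mm above the worktop. Origin on the column's axis at worktop height; y points to the white pan, z up. The pans sit at y = +125 mm (white) and -125 mm (red)
- set_nut: dark hexagon nut on the stud, 30 mm across flats, 12 mm high, the first nut: already set and immovable. Origin at the centre of its underside, z up. Its height differs from start to start by a few mm
- jam_nut: round knurled brass nut on the stud above the hexagon nut, the second nut: 44 mm across, 22 mm high, red mark on top. Origin at the centre of its underside, z up. Right-hand thread, 8 mm a turn: turned clockwise seen from above it travels down the stud; 3 to 6 rad bring it onto the hexagon nut. Tight when it presses on that with over 40 N after it is let go
- nut_turn (a joint): angle of the knurled nut, rad, 0 at the start, growing as it is turned clockwise seen from above (down). It turns with about 0.12 Nm of drag; once it meets the hexagon nut the resistance climbs steeply and it stays where it is left. Tight takes about 0.2 Nm; 0.3 to 0.5 Nm is plenty
- goods_pan: white tray of the balance, for the goods: 165 (x) x 100 (y) mm, with a rim 8 mm high and 4 mm thick. Origin at the centre of its floor, about 75 mm above the worktop when level; stays flat and rides 20 mm up or down
- weight_pan: red tray of the balance, for the weights: same size and origin as the white one, on the other side of the column; goes up as the white one goes down
- beam (a joint): tilt of the balance beam, rad: 0 level, positive with the white pan down, stops at 0.16 either way. About 0.082 rad for each 100 g of difference between the pans, wherever on a pan the load stands; comes to rest within 2 s
- jar_green: spice jar with a black cap and dark green label, 44 mm across, 108 mm tall, origin at the centre of its underside, z up along its axis. Filled to about 100 g or about 200 g; it does not show which. Absent in some starts
- jar_red: spice jar with a red cap and white label, 44 mm across, 108 mm tall, origin at the centre of its underside, z up along its axis. Filled to about 100 g or about 200 g; it does not show which. Absent in some starts
- jar_maroon: spice jar with a black cap and maroon label, 41 mm across, 108 mm tall, origin at the centre of its underside, z up along its axis. Filled to about 100 g or about 200 g; it does not show which. Absent in some starts
- jar_lime: spice jar with a black cap and bright green label, 41 mm across, 106 mm tall, origin at the centre of its underside, z up along its axis. Filled to about 100 g or about 200 g; it does not show which. Absent in some starts
- weight_100: brass weight of 100 g: round body 34 mm across and 26 mm high, on it a round knob 24 mm across from 36 to 58 mm above the foot, to be gripped. Origin at the centre of its underside, z up
- weight_200a: brass weight of 200 g: round body 44 mm across and 31 mm high, on it a round knob 24 mm across from 36 to 58 mm above the foot, to be gripped. Origin at the centre of its underside, z up
- weight_200b: brass weight of 200 g: round body 44 mm across and 31 mm high, on it a round knob 24 mm across from 36 to 58 mm above the foot, to be gripped. Origin at the centre of its underside, z up
- salt_shaker: white salt shaker with grey cap, 44 mm across, 90 mm tall, a bystander; origin at the centre of its underside
- garlic: bulb of garlic, 60 mm, a bystander; origin at the centre of its underside
There are look-alikes about, which are no part of the job. What is shaped like the jar_red but pink or turquoise is not meant.

How it is judged:
On the way:
1. the knurled nut is tight against the hexagon nut and let go, the pans still empty and level (contact force between jam_nut and set_nut above 40 N and contact force between the fingers and jam_nut below 0.1 N and value of joint beam between -0.035 and 0.035 rad and horizontal distance between each of jar_green, jar_red, jar_maroon, jar_lime, weight_100, weight_200a, weight_200b and goods_pan above 0.1 m and horizontal distance between each of jar_green, jar_red, jar_maroon, jar_lime, weight_100, weight_200a, weight_200b and weight_pan above 0.1 m), for 0.3 s.
At the end, for the whole second after the job is handed in: the knurled nut still presses on the hexagon nut with more than 40 N; every jar that is present stands upright on the floor of the white pan (tilt under 0.15 rad), at rest; no weight is on the white pan; the beam rests within 0.035 rad of level (a difference of about 40 g) (contact force between jam_nut and set_nut above 40 N and value of joint beam between -0.035 and 0.035 rad and velocity of joint beam between -0.05 and 0.05 rad/s and x of jar_green in the frame of goods_pan between -0.082 and 0.082 m and y of jar_green in the frame of goods_pan between -0.05 and 0.05 m and z of jar_green in the frame of goods_pan between -0.006 and 0.012 m and angle between each of jar_green, jar_red, jar_maroon, jar_lime's own z axis and vertical below 0.15 rad and linear speed of each of jar_green, jar_red, jar_maroon, jar_lime below 0.03 m/s and x of jar_red in the frame of goods_pan between -0.082 and 0.082 m and y of jar_red in the frame of goods_pan between -0.05 and 0.05 m and z of jar_red in the frame of goods_pan between -0.006 and 0.012 m and x of jar_maroon in the frame of goods_pan between -0.082 and 0.082 m and y of jar_maroon in the frame of goods_pan between -0.05 and 0.05 m and z of jar_maroon in the frame of goods_pan between -0.006 and 0.012 m and x of jar_lime in the frame of goods_pan between -0.082 and 0.082 m and y of jar_lime in the frame of goods_pan between -0.05 and 0.05 m and z of jar_lime in the frame of goods_pan between -0.006 and 0.012 m and horizontal distance between each of weight_100, weight_200a, weight_200b and goods_pan above 0.1 m); the robot touches nothing.
It fails at once if the salt shaker or the garlic is shifted by more than 40 mm (distance of any of salt_shaker, garlic from where it was at the start of the episode above 0.04 m).
Of jar_green, jar_red, jar_maroon, jar_lime only 2 to 3 are there at a start; the rules pass over those that are not, and their reading is None.
At some moment in a run one of weight_100, weight_200a, weight_200b may be knocked a few centimetres aside while the robot is not near it.
It also fails if it takes over 210 s, if anything falls off the work surface, if the arm or the gripper's body presses on something with over 40 N, if the wrist force passes 120 N, or if a joint passes its speed limit or range.

## Robot

A 6-joint arm with a two-finger parallel gripper is mounted at the origin on a cart in front of the work surface, level with it; the furniture and walls round the work are solid. World frame = base frame: x ahead of the robot, y to its left, z up, the work surface at z = 0. Lengths are in m, angles in rad, forces in N, time in s.
With the tool pointing down it reaches from about 0.3 to 0.875 m from the base axis. Payload 6.4 kg.
Tool frame: the origin (TCP) lies between the finger pads; the fingertips stand 8 mm ahead of it and the grasp point (between the pads) lies 11 mm behind it; z points along the fingers, y is the direction in which the jaws open and shut (so a half turn about z gives the same grasp; the last joint's range is limited). The gripper opens to 85 mm and grips with 20 to 120 N. Pads are 22 mm wide; open, the fingers measure 114 mm over their backs; the gripper's body (76 mm by 85 mm) begins 54 mm behind the grasp point. The pads swing forward as they close: fully open they stand 13 mm farther back than shut.
Start: joints at [1.127, 0.181, 1.607, -0, 1.354, -0.206], TCP at [0.135, 0.559, 0.239] pointing down, gripper open.
Joint ranges: [-2.99, 2.99], [-0.89, 2.07], [0.3, 2.58], [-1.14, 4.28], [0, 2.63], [-3.12, 3.12]. Speed limits (rad/s): [2.57, 2.57, 3.01, 3.14, 3.14, 3.14].

## Interface

Orientations are given as a unit quaternion [w, x, y, z].
In Python, from bench import monitor, viewer, workorder, spotter gives the robot as it stands. The module is installed in compiled form; this text tells all that it offers.
- The arm moves only by the tool move_arm, never from a script. Its argument "motion" is a list of rows, each a list of 3 entries, a list of its own where there are three numbers: the shift along the tool's x, y, z in units of 60 mm (1.0 is 60 mm), then the turn, a rotation vector about the tool's x, y, z in units of 8 degrees (1.0 is 8 degrees), then the opening in per cent of the stroke, from 0 (shut) to 100 (fully open). In form: [[[dx, dy, dz], [rx, ry, rz], grip], ...]. A call has 1 to 10 rows; each row is the pose to reach, as a shift and turn from the pose commanded when the call began, along the tool's axes at that moment; what a row does not reach only later rows make up. A row lasts 1/8 s, in which the tool goes at most 62.5 mm and 10.7 degrees, less where a joint would pass 70% of its speed; a pose out of reach is approached as far as the arm can. A call with a gripper value outside its range is refused whole. The fingers move at their own pace and stop on an object; the grip force is fixed at half the most. Time passes only in rows, so rows that repeat a pose let the fingers close. It gives the time, the measured TCP pose, the force and the opening at its end, in the units of the state.
- monitor.get_obs(): the state, without advancing time (a new reading comes with each control period).
- viewer.camera(name): name is "side" or "top" or "wrist"; returns the picture (400x640x3 uint8, blue, green, red); there is no depth.
- viewer.calibration(name): a dict with "fovy" (degrees; the focal length in pixels is half the picture's height over the tangent of half this angle, whatever the lens; pixels are square), "cx", "cy" (the principal point, pixels), "extrinsics" (4x4, takes a point from camera to world coordinates). Camera axes: x right, y down, z forward; pixel columns grow to the right and rows downward; lengths in m; the calibration is good to about 2 mm. A picture is of the moment at which its call begins: read the wrist's pose just before it. calibration takes no time and is no camera call; for the wrist camera it gives the pose at the moment of the call.
- workorder.hand_in(): hands the job in, once; it reports no verdict.
Trained networks look in the newest picture that a camera, given by its name, has taken for a name from the list of things; names that differ only in an ending like _2 or _b are one class to them, and where a whole thing is asked for, a point or a joint stands for the part that bears it (a point fixed in the world has none). Each returns a list of dicts, best first, with "score" (0 to 1); they miss things now and then, are a little off and sometimes report something else, mostly with a low value. They report only what shows in the picture. A call takes as long as a camera call. They do not tell look-alikes from the thing itself.
- spotter.search_frame(camera, name): "centre" ([column, row] as shares, 0 to 1, of the picture: columns of its width, rows of its height, amid what is visible of it).
- spotter.outline_of(camera, name): "region" (400x640 bool, what is visible of it) and "centre" ([column, row] as shares, 0 to 1, of the picture: columns of its width, rows of its height, amid what is visible of it).
The state is a dict: "time_s": time; "q": joint angles; "dq": joint speeds; "joint_efforts": joint torques, N m; "eef_pos": TCP position; "eef_rot": TCP orientation; "wrist_force": force on the tool from outside, world axes, zero at the start; "torque": the same for the moment, N m; "opening": opening from 0.0 (shut) to 1.0 (fully open).
Only numpy, scipy, OpenCV 4.12 (cv2) and the standard library are available. Lean on these libraries where they do the work, as an engineer would, in place of code of your own. Each camera call takes 0.05 s, during which the arm holds its last target. There are 200 camera calls.

## Working session

There is one attempt and no reset: what is moved stays moved. The work goes in short steps, Python scripts to look and compute and a tool call to move; the robot and the scene stay as the last step left them, time stands still between calls to the robot, and variables do not carry over. Pictures are saved under pics/ and viewed, about 12 in all and at most 16, crops included, and the job is handed in when it is done.

Besides the shell and the picture viewer there is one more tool, called after "Call:" as a command line: name --argument value ..., lists and objects as JSON in quotes. move_arm: Moves the arm, as the interface text tells. Its arguments: {"type":"object","properties":{"motion":{"type":"array","items":{"type":"array"}}},"required":["motion"]}

```bash
mkdir -p pics; cat > h.py <<'E'
import numpy as np, cv2
from bench import monitor, viewer, workorder, spotter
from scipy.spatial.transform import Rotation as R
def shot(n,f=None):
    im=viewer.camera(n)
    if f: cv2.imwrite('pics/'+f,im)
    return im
def K(n):
    c=viewer.calibration(n); f=200/np.tan(np.radians(c['fovy'])/2)
    return f,c['cx'],c['cy'],np.array(c['extrinsics'])
def ray(n,u,v,z):
    f,cx,cy,T=K(n); d=T[:3,:3]@np.array([(u-cx)/f,(v-cy)/f,1]); o=T[:3,3]
    return o+d*(z-o[2])/d[2]
def proj(n,p):
    f,cx,cy,T=K(n); q=T[:3,:3].T@(np.array(p)-T[:3,3]); return [cx+f*q[0]/q[2],cy+f*q[1]/q[2]]
def pose():
    o=monitor.get_obs(); w=o['eef_rot']; return np.array(o['eef_pos']),R.from_quat([w[1],w[2],w[3],w[0]]),o
E
python3 - <<'E'
from h import *
np.set_printoptions(precision=3,suppress=True)
p,r,o=pose(); print(p,r.as_matrix(),o['opening'],o['time_s'])
for n in ['top','side']:
    shot(n,n+'0.png'); print(n,K(n))
    for t in ['balance','set_nut','jam_nut','goods_pan','weight_pan','jar_green','jar_red','jar_maroon','jar_lime','weight_100','weight_200a','salt_shaker','garlic']:
        print(t,[(round(d['score'],2),(np.array(d['centre'])*[640,400]).round().tolist()) for d in spotter.search_frame(n,t)][:4])
a=cv2.imread('pics/top0.png');
E
```

```text
[0.135 0.558 0.238] [[-0.972  0.236 -0.001]
 [ 0.236  0.972 -0.002]
 [ 0.    -0.002 -1.   ]] 0.9954079426231329 0.0
top (np.float64(403.64940293672504), 321.59023048031366, 202.109817305979, array([[-0.024, -0.986,  0.164,  0.291],
       [-0.999,  0.029,  0.026,  0.001],
       [-0.03 , -0.164, -0.986,  1.425],
       [ 0.   ,  0.   ,  0.   ,  1.   ]]))
balance [(0.81, [328.0, 199.0])]
set_nut []
jam_nut [(0.59, [324.0, 197.0]), (0.31, [292.0, 195.0])]
goods_pan [(0.81, [291.0, 194.0])]
weight_pan [(0.9, [361.0, 199.0])]
jar_green [(0.61, [221.0, 193.0])]
jar_red [(0.57, [213.0, 221.0]), (0.56, [196.0, 239.0]), (0.52, [261.0, 253.0])]
jar_maroon [(0.58, [451.0, 222.0])]
jar_lime []
weight_100 []
weight_200a [(0.42, [421.0, 204.0])]
salt_shaker [(0.71, [446.0, 179.0])]
garlic [(0.57, [255.0, 176.0])]
side (np.float64(458.41660892690777), 323.95057340466985, 201.18654253920698, array([[-0.998,  0.042, -0.042,  0.567],
       [ 0.059,  0.653, -0.755,  1.127],
       [-0.004, -0.756, -0.654,  1.066],
       [ 0.   ,  0.   ,  0.   ,  1.   ]]))
balance [(0.96, [312.0, 219.0])]
set_nut []
jam_nut [(0.55, [314.0, 195.0])]
goods_pan [(0.72, [310.0, 233.0]), (0.6, [316.0, 198.0])]
weight_pan [(0.78, [319.0, 184.0])]
jar_green [(0.85, [307.0, 310.0]), (0.55, [312.0, 198.0])]
jar_red [(0.95, [380.0, 327.0]), (0.69, [379.0, 266.0])]
jar_maroon [(0.61, [332.0, 142.0])]
jar_lime [(0.73, [307.0, 309.0])]
weight_100 [(0.49, [327.0, 293.0])]
weight_200a [(0.57, [313.0, 162.0])]
salt_shaker [(0.75, [296.0, 148.0])]
garlic [(0.68, [281.0, 286.0])]
```

View images.

```bash
python3 - <<'E'
import cv2
a=cv2.imread('pics/top0.png')[120:300,150:510]; cv2.imwrite('pics/a.png',cv2.resize(a,(800,400),interpolation=cv2.INTER_CUBIC))
a=cv2.imread('pics/side0.png')[110:370,150:496]; cv2.imwrite('pics/b.png',cv2.resize(a,(798,600),interpolation=cv2.INTER_CUBIC))
E
```

```text
(no output)
```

View pics/a.png

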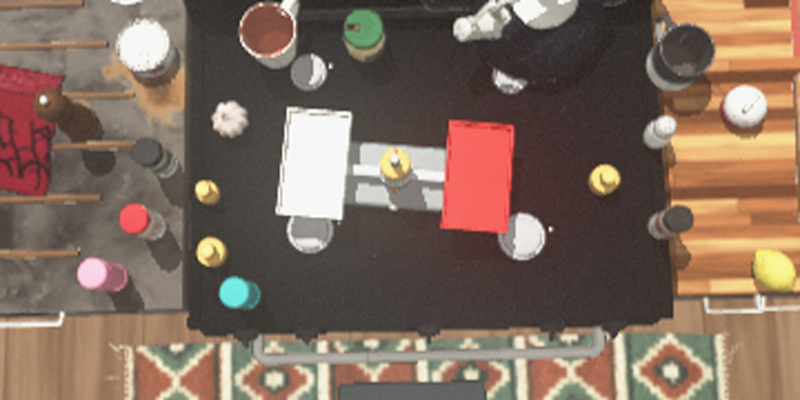

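View pics/b.png

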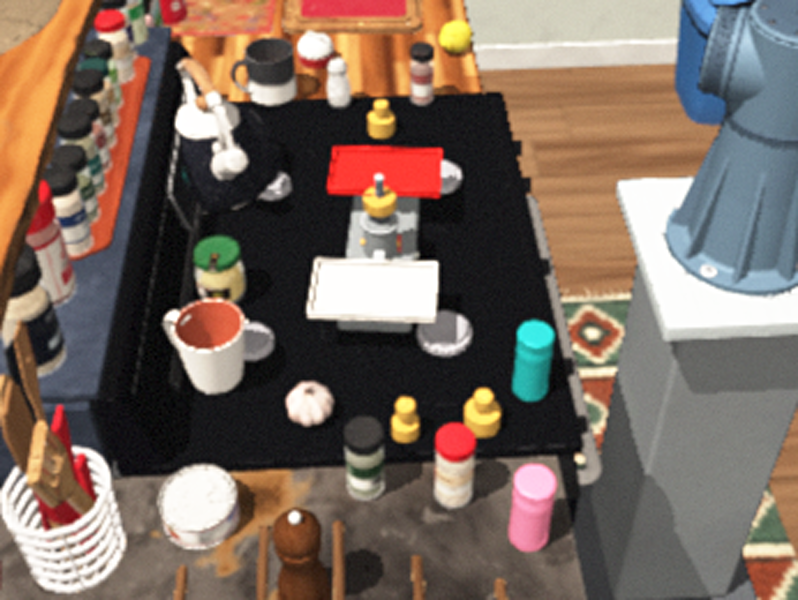

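```bash
python3 - <<'E'
from h import *
np.set_printoptions(precision=3,suppress=True)
T=lambda a,b:(150+a/2.222,120+b/2.222); S=lambda a,b:(150+a/2.306,110+b/2.306)
for n,t,s,z in [('green',(147,150),(364,427),.108),('red',(134,219),(455,436),.108),('maroon',(678,219),(422,48),.108),('w100',(206,186),(405,402),.058),('w200',(210,246),(483,394),.058),('w200far',(605,172),(380,103),.058),('stud',(396,154),(378,177),.168),('turq',(236,292),(535,325),.108),('salt',(663,125),(337,62),.09),('garlic',(229,112),(309,390),.04)]:
    print(n,ray('top',*T(*t),z),ray('side',*S(*s),z))
for n,z in [('goods_pan',.083),('weight_pan',.083)]:
    f=lambda l:[ray('top',*T(*c),z)[:2] for c in l]
    print(n,*f([(286,108),(353,111),(343,219),(277,216)] if n[0]=='g' else [(448,120),(515,124),(507,233),(441,229)]))
E
```

```text
green [0.57  0.388 0.108] [0.569 0.389 0.108]
red [0.466 0.406 0.108] [0.468 0.408 0.108]
maroon [ 0.443 -0.398  0.108] [ 0.446 -0.393  0.108]
w100 [0.521 0.309 0.058] [0.518 0.316 0.058]
w200 [0.427 0.302 0.058] [0.423 0.31  0.058]
w200far [ 0.525 -0.307  0.058] [ 0.521 -0.309  0.058]
stud [0.541 0.012 0.168] [0.536 0.02  0.168]
turq [0.354 0.252 0.108] [0.354 0.247 0.108]
salt [ 0.589 -0.392  0.09 ] [ 0.589 -0.387  0.09 ]
garlic [0.643 0.277 0.04 ] [0.635 0.276 0.04 ]
goods_pan [0.635 0.18 ] [0.627 0.077] [0.46  0.095] [0.468 0.195]
weight_pan [ 0.608 -0.068] [ 0.599 -0.17 ] [ 0.432 -0.15 ] [ 0.441 -0.052]
```

Call:
move_arm --motion '[[[-8.6,-7.2,-1.0],[0,0,-11.8],100],[[-8.6,-7.2,-1.0],[0,0,-11.8],100],[[-8.6,-7.2,-1.0],[0,0,-11.8],100],[[-8.6,-7.2,-1.0],[0,0,-11.8],100],[[-8.6,-7.2,-1.0],[0,0,-11.8],100],[[-8.6,-7.2,-1.0],[0,0,-11.8],100],[[-8.6,-7.2,-1.0],[0,0,-11.8],100],[[-8.6,-7.2,-1.0],[0,0,-11.8],100],[[-8.6,-7.2,-1.0],[0,0,-11.8],100],[[-8.6,-7.2,-1.0],[0,0,-11.8],100]]'

```text
time_s: 2.65
eef_pos: [0.461, 0.1209, 0.2884]
eef_rot: [0.0, -0.644, 0.765, -0.0]
wrist_force: [0.1, 0.5, 0.4]
opening: 0.999
```

Call:
move_arm --motion '[[[0,0,0],[0,0,0],100],[[0,0,0],[0,0,0],100]]'

```text
time_s: 2.9
eef_pos: [0.4598, 0.1226, 0.2877]
eef_rot: [-0.0, -0.641, 0.767, 0.0]
wrist_force: [-0.5, 0.4, -0.5]
opening: 1.003
```

```bash
cat >> h.py <<'E'
np.set_printoptions(precision=3,suppress=True)
def st():
    p,r,o=pose(); m=r.as_matrix(); print('t',round(o['time_s'],2),'p',p,'yawx',np.round(np.arctan2(m[1,0],m[0,0]),3),'zt',m[:,2],'q',np.array(o['q']),'F',np.array(o['wrist_force']),'M',np.array(o['torque']),'op',round(o['opening'],3))
def to(x,y,z,yaw=None):
    "units for a move to TCP x,y,z with tool-x yaw, from measured pose"
    p,r,o=pose(); m=r.as_matrix(); d=r.inv().apply(np.array([x,y,z])-p)/.06
    w=np.zeros(3)
    if yaw is None: yaw=np.arctan2(m[1,0],m[0,0])
    t=R.from_matrix(np.array([[np.cos(yaw),np.sin(yaw),0],[np.sin(yaw),-np.cos(yaw),0],[0,0,-1]]))
    w=np.degrees((r.inv()*t).as_rotvec())/8
    print('move',d.round(3),w.round(2))
E
python3 - <<'E'
from h import *
st(); shot('wrist','w1.png'); print(K('wrist'))
E
```

```text
t 2.9 p [0.46  0.123 0.288] yawx -1.75 zt [-0.001  0.    -1.   ] q [ 0.01  -0.086  1.787  0.     1.442 -2.953] F [-0.548  0.413 -0.475] M [ 0.023 -0.034  0.003] op 1.003
(np.float64(341.86038359805264), 323.4746545273397, 201.8169444201614, array([[-0.984,  0.168,  0.053,  0.447],
       [ 0.176,  0.937,  0.302,  0.045],
       [ 0.001,  0.307, -0.952,  0.423],
       [ 0.   ,  0.   ,  0.   ,  1.   ]]))
```

View pics/w1.png

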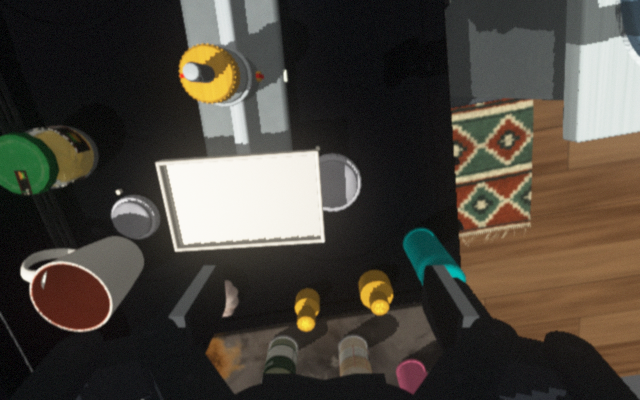

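```bash
python3 - <<'E'
from h import *
print('stud tip',ray('wrist',198,71,.168), ray('top',150+396/2.222,120+154/2.222,.168))
for z in [.12,.13,.135,.14,.145,.15]: print(z, ray('wrist',208,73,z)[:2], ray('top',150+396/2.222,120+163/2.222,z)[:2])
a=cv2.imread('pics/w1.png')[30:130,160:290]; cv2.imwrite('pics/c.png',cv2.resize(a,(780,600),interpolation=cv2.INTER_CUBIC))
to(.46,.123,.288,4.33)
E
```

```text
stud tip [0.53  0.016 0.168] [0.541 0.012 0.168]
0.12 [0.538 0.014] [0.537 0.013]
0.13 [0.535 0.015] [0.535 0.013]
0.135 [0.534 0.015] [0.534 0.013]
0.14 [0.532 0.016] [0.533 0.012]
0.145 [0.531 0.016] [0.532 0.012]
0.15 [0.529 0.017] [0.531 0.012]
move [ 0.001 -0.008 -0.005] [0.01 0.   1.47]
```

View pics/c.png

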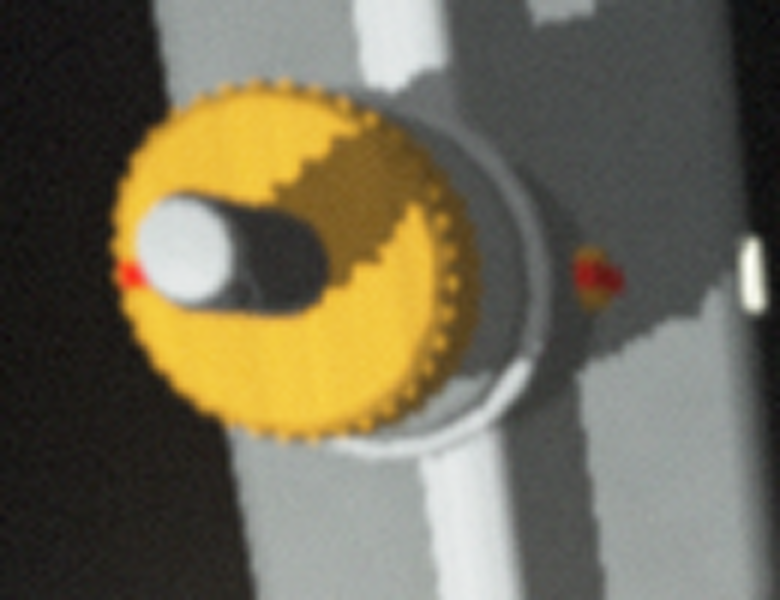

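```bash
python3 - <<'E'
from h import *
t=ray('wrist',190.8,71.7,.168); print(t)
for z in [.125,.13,.135,.14,.145]: print(z, ray('wrist',206.5,73.4,z)[:2], proj('wrist',[.534,.014,z]), proj('wrist',[.534,.014,.168]))
E
```

```text
[0.535 0.016 0.168]
0.125 [0.538 0.015] [np.float64(210.87317733925292), np.float64(71.87347482471867)] [np.float64(191.5982457042027), np.float64(68.4711618712598)]
0.13 [0.536 0.015] [np.float64(208.9273889823581), np.float64(71.53001415483416)] [np.float64(191.5982457042027), np.float64(68.4711618712598)]
0.135 [0.535 0.016] [np.float64(206.91290175879476), np.float64(71.17442711021693)] [np.float64(191.5982457042027), np.float64(68.4711618712598)]
0.14 [0.533 0.016] [np.float64(204.82601201822115), np.float64(70.80605994133506)] [np.float64(191.5982457042027), np.float64(68.4711618712598)]
0.145 [0.532 0.017] [np.float64(202.66274501338498), np.float64(70.42421104600825)] [np.float64(191.5982457042027), np.float64(68.4711618712598)]
```

```bash
python3 - <<'E'
from h import *
to(.535,.016,.2,4.33);to(.535,.016,.116,4.33)
E
```

```text
move [ 1.536 -1.554  1.46 ] [0.01 0.   1.47]
move [ 1.537 -1.555  2.86 ] [0.01 0.   1.47]
```

Call:
move_arm --motion '[[[1.536,-1.554,1.0],[0,0,1.47],100],[[1.536,-1.554,1.0],[0,0,1.47],100],[[1.536,-1.554,1.0],[0,0,1.47],100],[[1.536,-1.554,1.2],[0,0,1.47],100],[[1.536,-1.554,1.6],[0,0,1.47],100],[[1.536,-1.554,2.0],[0,0,1.47],100],[[1.536,-1.554,2.4],[0,0,1.47],100],[[1.536,-1.554,2.86],[0,0,1.47],100],[[1.536,-1.554,2.86],[0,0,1.47],100]]'

```text
time_s: 4.08
eef_pos: [0.5334, 0.0177, 0.1147]
eef_rot: [-0.001, -0.561, 0.828, 0.002]
wrist_force: [0.2, 0.2, 0.5]
opening: 0.999
```

```bash
python3 - <<'E'
from h import *
st(); to(.535,.016,.116,4.33);shot('wrist','w2.png')
shot('side','s2.png')
a=cv2.imread('pics/w2.png');b=cv2.imread('pics/s2.png')[120:270,230:400]
b=cv2.resize(b,(453,400)); a=a[:400]; cv2.imwrite('pics/d.png',cv2.resize(np.hstack([a,b]),None,fx=.73,fy=.73))
E
```

```text
t 4.08 p [0.533 0.018 0.115] yawx -1.95 zt [-0.004  0.001 -1.   ] q [-0.19   0.242  1.809  0.     1.096 -2.952] F [0.16  0.154 0.486] M [ 0.041 -0.009  0.054] op 0.999
move [ 0.016 -0.035 -0.022] [ 0.03 -0.    0.02]
```

View pics/d.png

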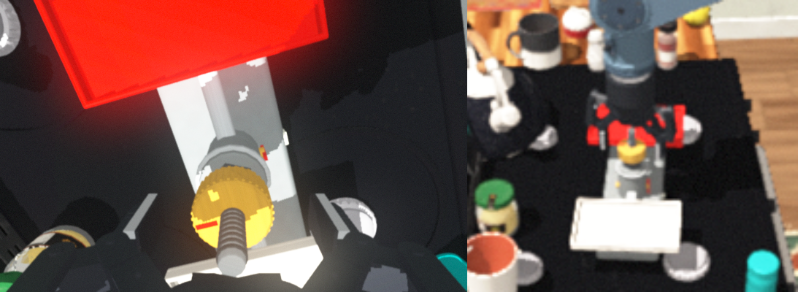

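Call:
move_arm --motion '[[[0,0,0],[0,0,0],45],[[0,0,0],[0,0,0],30],[[0,0,0],[0,0,0],30],[[0,0,0],[0,0,0],30],[[0,0,0],[0,0,0],30]]'

```text
time_s: 4.8
eef_pos: [0.535, 0.0159, 0.1176]
eef_rot: [-0.0, -0.56, 0.828, 0.001]
wrist_force: [-7.9, 3.4, 12.1]
opening: 0.492
```

```bash
python3 - <<'E'
from h import *
st()
E
```

```text
t 4.8 p [0.535 0.016 0.118] yawx -1.952 zt [-0.002  0.001 -1.   ] q [-0.192  0.239  1.805  0.001  1.099 -2.953] F [-7.91   3.353 12.116] M [ 0.474  1.301 -0.058] op 0.492
```

Call:
move_arm --motion '[[[0,0,0.004],[0,0,1.3],30],[[0,0,0.008],[0,0,2.6],30],[[0,0,0.012],[0,0,3.9],30],[[0,0,0.016],[0,0,5.2],30],[[0,0,0.02],[0,0,6.5],30],[[0,0,0.024],[0,0,7.8],30],[[0,0,0.028],[0,0,9.1],30],[[0,0,0.032],[0,0,10.4],30],[[0,0,0.036],[0,0,11.7],30],[[0,0,0.04],[0,0,13],30]]'

```text
time_s: 6.05
eef_pos: [0.5353, 0.0152, 0.1153]
eef_rot: [-0.0, 0.311, 0.951, -0.0]
wrist_force: [-7.7, 0.1, 10.2]
opening: 0.499
```

```bash
python3 - <<'E'
from h import *
st()
E
```

```text
t 6.05 p [0.535 0.015 0.115] yawx 2.51 zt [-0.001 -0.    -1.   ] q [-0.193  0.243  1.806 -0.001  1.094 -1.132] F [-7.675  0.145 10.248] M [-0.022  1.14   0.225] op 0.499
```

Call:
move_arm --motion '[[[0,0,0.004],[0,0,1.2],30],[[0,0,0.008],[0,0,2.4],30],[[0,0,0.012],[0,0,3.6],30],[[0,0,0.016],[0,0,4.8],30],[[0,0,0.02],[0,0,6.0],30],[[0,0,0.024],[0,0,7.2],30],[[0,0,0.026],[0,0,8.2],30]]'

```text
time_s: 6.92
eef_pos: [0.5348, 0.015, 0.1138]
eef_rot: [-0.0, 0.776, 0.631, -0.001]
wrist_force: [-9.5, -1.4, 12.8]
opening: 0.491
```

```bash
python3 - <<'E'
from h import *
st()
E
```

```text
t 6.92 p [0.535 0.015 0.114] yawx 1.366 zt [-0.002 -0.001 -1.   ] q [-0.193  0.245  1.807 -0.001  1.092  0.012] F [-9.514 -1.381 12.821] M [-0.164  1.524  0.196] op 0.491
```

Call:
move_arm --motion '[[[0,0,0.004],[0,0,1],30],[[0,0,0.007],[0,0,2],30],[[0,0,0.01],[0,0,3],30],[[0,0,0.01],[0,0,3],30]]'

```text
time_s: 7.42
eef_pos: [0.5346, 0.0151, 0.1132]
eef_rot: [-0.0, 0.889, 0.457, -0.001]
wrist_force: [-10.8, -0.5, 15.4]
opening: 0.49
```

```bash
python3 - <<'E'
from h import *
st()
E
```

```text
t 7.42 p [0.535 0.015 0.113] yawx 0.95 zt [-0.003 -0.001 -1.   ] q [-0.193  0.245  1.808 -0.001  1.091  0.428] F [-10.793  -0.461  15.439] M [-0.19   1.687 -0.143] op 0.49
```

Call:
move_arm --motion '[[[0,0,0.004],[0,0,1],30],[[0,0,0.007],[0,0,2],30],[[0,0,0.007],[0,0,2],30]]'

```text
time_s: 7.8
eef_pos: [0.5346, 0.0151, 0.1129]
eef_rot: [-0.0, 0.944, 0.329, -0.001]
wrist_force: [-11.7, -0.4, 15.2]
opening: 0.496
```

```bash
python3 - <<'E'
from h import *
st()
E
```

```text
t 7.8 p [0.535 0.015 0.113] yawx 0.671 zt [-0.003 -0.001 -1.   ] q [-0.193  0.246  1.808 -0.001  1.091  0.707] F [-11.716  -0.395  15.22 ] M [-0.127  1.769 -0.14 ] op 0.496
```

Call:
move_arm --motion '[[[0,0,0.003],[0,0,0.9],30],[[0,0,0.006],[0,0,1.8],30]]'

```text
time_s: 8.05
eef_pos: [0.5345, 0.0152, 0.1126]
eef_rot: [-0.0, 0.978, 0.207, -0.002]
wrist_force: [-12.7, -0.0, 16.7]
opening: 0.498
```

```bash
python3 - <<'E'
from h import *
st()
E
```

```text
t 8.05 p [0.535 0.015 0.113] yawx 0.418 zt [-0.003 -0.    -1.   ] q [-0.193  0.246  1.808 -0.001  1.09   0.961] F [-12.695  -0.039  16.696] M [0.025 1.82  0.199] op 0.498
```

Call:
move_arm --motion '[[[0,0,0.003],[0,0,0.9],30],[[0,0,0.006],[0,0,1.8],30]]'

```text
time_s: 8.3
eef_pos: [0.5344, 0.0153, 0.1122]
eef_rot: [-0.0, 0.997, 0.083, -0.002]
wrist_force: [-12.0, 1.0, 16.7]
opening: 0.493
```

```bash
python3 - <<'E'
from h import *
st()
E
```

```text
t 8.3 p [0.534 0.015 0.112] yawx 0.166 zt [-0.003 -0.    -1.   ] q [-0.193  0.247  1.808 -0.001  1.09   1.212] F [-11.96    1.01   16.745] M [0.026 1.924 0.072] op 0.493
```

Call:
move_arm --motion '[[[0,0,0.003],[0,0,0.9],30],[[0,0,0.006],[0,0,1.8],30]]'

```text
time_s: 8.55
eef_pos: [0.5344, 0.0155, 0.1119]
eef_rot: [0.0, 0.999, -0.042, -0.002]
wrist_force: [-13.2, 1.1, 16.8]
opening: 0.495
```

```bash
python3 - <<'E'
from h import *
st()
E
```

```text
t 8.55 p [0.534 0.015 0.112] yawx -0.085 zt [-0.003 -0.    -1.   ] q [-0.193  0.247  1.808 -0.001  1.089  1.463] F [-13.203   1.147  16.786] M [0.144 1.986 0.214] op 0.495
```

Turned 4.4 rad so far, only drag. Continue.

Call:
move_arm --motion '[[[0,0,0.003],[0,0,0.9],30],[[0,0,0.006],[0,0,1.8],30]]'

```text
time_s: 8.8
eef_pos: [0.5345, 0.0156, 0.1117]
eef_rot: [0.0, 0.986, -0.167, -0.002]
wrist_force: [-12.5, 1.9, 17.8]
opening: 0.496
```

```bash
python3 - <<'E'
from h import *
st()
E
```

```text
t 8.8 p [0.534 0.016 0.112] yawx -0.336 zt [-0.003  0.    -1.   ] q [-0.193  0.248  1.809 -0.001  1.089  1.715] F [-12.505   1.893  17.801] M [0.265 2.025 0.169] op 0.496
```

Call:
move_arm --motion '[[[0,0,0.003],[0,0,0.9],30],[[0,0,0.006],[0,0,1.8],30]]'

```text
time_s: 9.05
eef_pos: [0.5345, 0.0157, 0.1114]
eef_rot: [0.0, 0.957, -0.289, -0.002]
wrist_force: [-12.3, 1.4, 18.2]
opening: 0.495
```

```bash
python3 - <<'E'
from h import *
st()
E
```

```text
t 9.05 p [0.535 0.016 0.111] yawx -0.587 zt [-0.003  0.    -1.   ] q [-0.193  0.248  1.809 -0.     1.088  1.966] F [-12.344   1.385  18.178] M [0.306 1.992 0.231] op 0.495
```

Call:
move_arm --motion '[[[0,0,0.003],[0,0,0.9],30],[[0,0,0.006],[0,0,1.8],30]]'

```text
time_s: 9.3
eef_pos: [0.5346, 0.0158, 0.1111]
eef_rot: [0.0, 0.913, -0.407, -0.001]
wrist_force: [-12.5, 2.8, 19.4]
opening: 0.497
```

```bash
python3 - <<'E'
from h import *
st()
E
```

```text
t 9.3 p [0.535 0.016 0.111] yawx -0.839 zt [-0.003  0.    -1.   ] q [-0.192  0.248  1.809 -0.     1.087  2.217] F [-12.465   2.836  19.41 ] M [0.381 2.071 0.256] op 0.497
```

Call:
move_arm --motion '[[[0,0,0.003],[0,0,0.9],30],[[0,0,0.006],[0,0,1.8],30]]'

```text
time_s: 9.55
eef_pos: [0.5347, 0.0159, 0.1109]
eef_rot: [0.0, 0.855, -0.518, -0.001]
wrist_force: [-12.2, 2.0, 20.1]
opening: 0.495
```

```bash
python3 - <<'E'
from h import *
st()
E
```

```text
t 9.55 p [0.535 0.016 0.111] yawx -1.09 zt [-0.003  0.001 -1.   ] q [-0.192  0.249  1.809 -0.     1.087  2.468] F [-12.171   2.039  20.112] M [0.437 2.072 0.317] op 0.495
```

Call:
move_arm --motion '[[[0,0,0.003],[0,0,0.9],30],[[0,0,0.006],[0,0,1.8],30]]'

```text
time_s: 9.8
eef_pos: [0.5348, 0.0159, 0.1107]
eef_rot: [0.001, 0.783, -0.621, -0.001]
wrist_force: [-12.5, 2.7, 20.6]
opening: 0.498
```

```bash
python3 - <<'E'
from h import *
st()
E
```

```text
t 9.8 p [0.535 0.016 0.111] yawx -1.341 zt [-0.002  0.    -1.   ] q [-0.192  0.249  1.809  0.     1.086  2.72 ] F [-12.548   2.664  20.649] M [0.491 2.108 0.294] op 0.498
```

Call:
move_arm --motion '[[[0,0,0.003],[0,0,0.7],30],[[0,0,0.006],[0,0,1.5],30],[[0,0,0.009],[0,0,2.2],30]]'

```text
time_s: 10.18
eef_pos: [0.535, 0.0159, 0.1104]
eef_rot: [-0.001, -0.679, 0.734, 0.001]
wrist_force: [-13.7, 3.0, 23.0]
opening: 0.495
```

```bash
python3 - <<'E'
from h import *
st(); shot('wrist','w3.png')
cv2.imwrite('pics/e.png',cv2.imread('pics/w3.png')[150:400,150:500])
E
```

```text
t 10.18 p [0.535 0.016 0.11 ] yawx -1.647 zt [-0.002  0.001 -1.   ] q [-0.192  0.25   1.809  0.     1.085  3.026] F [-13.676   3.023  22.963] M [0.525 2.151 0.305] op 0.495
```

View pics/e.png

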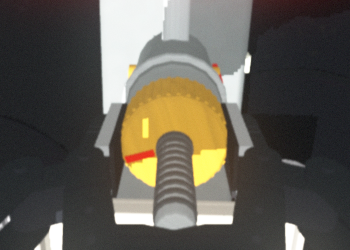

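Call:
move_arm --motion '[[[0,0,0],[0,0,0],75],[[0,0,0],[0,0,0],75],[[0,0,0],[0,0,0],75]]'

```text
time_s: 10.6
eef_pos: [0.5359, 0.0152, 0.1078]
eef_rot: [0.0, -0.68, 0.733, -0.0]
wrist_force: [-0.6, 0.4, 0.9]
opening: 0.752
```

Call:
move_arm --motion '[[[0,0,0],[0,0,-1.3],75],[[0,0,0],[0,0,-2.6],75],[[0,0,0],[0,0,-3.9],75],[[0,0,0],[0,0,-5.2],75],[[0,0,0],[0,0,-6.5],75],[[0,0,0],[0,0,-7.8],75],[[0,0,0],[0,0,-9.1],75],[[0,0,0],[0,0,-10.4],75],[[0,0,0],[0,0,-11.7],75],[[0,0,0],[0,0,-13],75]]'

```text
time_s: 11.85
eef_pos: [0.5358, 0.0153, 0.1077]
eef_rot: [-0.0, 0.996, 0.088, -0.0]
wrist_force: [-0.4, -0.3, -0.3]
opening: 0.751
```

```bash
python3 - <<'E'
from h import *
st(); to(.5345,.0155,.113)
E
```

```text
t 11.85 p [0.536 0.015 0.108] yawx 0.176 zt [-0.  0. -1.] q [-0.193  0.254  1.81   0.     1.078  1.202] F [-0.398 -0.287 -0.262] M [0.033 0.006 0.004] op 0.751
move [-0.021 -0.007 -0.089] [-0.  0. -0.]
```

Call:
move_arm --motion '[[[-0.025,-0.01,-0.05],[0,0,0],60],[[-0.025,-0.01,-0.05],[0,0,0],30],[[-0.025,-0.01,-0.05],[0,0,0],30],[[-0.025,-0.01,-0.05],[0,0,0],30],[[-0.025,-0.01,-0.05],[0,0,0],30]]'

```text
time_s: 12.48
eef_pos: [0.5343, 0.0153, 0.1116]
eef_rot: [0.0, 0.997, 0.083, -0.0]
wrist_force: [-3.2, -2.3, 4.9]
opening: 0.498
```

```bash
python3 - <<'E'
from h import *
st()
E
```

```text
t 12.47 p [0.534 0.015 0.112] yawx 0.167 zt [ 0.    -0.001 -1.   ] q [-0.193  0.245  1.812 -0.001  1.084  1.211] F [-3.186 -2.257  4.927] M [-0.237  0.431  0.02 ] op 0.498
```

Call:
move_arm --motion '[[[0,0,0.002],[0,0,0.4],30],[[0,0,0.003],[0,0,0.8],30]]'

```text
time_s: 12.72
eef_pos: [0.5342, 0.0154, 0.1115]
eef_rot: [0.0, 1.0, 0.027, -0.0]
wrist_force: [-3.5, -0.7, 6.2]
opening: 0.49
```

```bash
python3 - <<'E'
from h import *
st()
E
```

```text
t 12.72 p [0.534 0.015 0.112] yawx 0.054 zt [-0.    -0.001 -1.   ] q [-0.193  0.245  1.812 -0.001  1.084  1.324] F [-3.528 -0.689  6.248] M [-0.152  0.565  0.441] op 0.49
```

Call:
move_arm --motion '[[[0,0,0.002],[0,0,0.4],30],[[0,0,0.003],[0,0,0.8],30]]'

```text
time_s: 12.98
eef_pos: [0.5342, 0.0155, 0.1114]
eef_rot: [0.0, 1.0, -0.029, -0.0]
wrist_force: [-3.8, -1.3, 6.6]
opening: 0.494
```

```bash
python3 - <<'E'
from h import *
st()
E
```

```text
t 12.97 p [0.534 0.015 0.111] yawx -0.058 zt [-0.    -0.001 -1.   ] q [-0.193  0.246  1.812 -0.001  1.084  1.436] F [-3.825 -1.336  6.568] M [-0.187  0.574  0.437] op 0.494
```

```bash
cat >>h.py <<'E'
def red(im,box):
    a=im[box[0]:box[1],box[2]:box[3]].astype(int); m=(a[...,2]>120)&(a[...,1]<70)&(a[...,0]<80)
    n,l,s,c=cv2.connectedComponentsWithStats(m.astype(np.uint8)); return [(s[i,4],(c[i]+[box[2],box[0]]).round(1)) for i in range(1,n) if s[i,4]>8]
E
python3 - <<'E'
from h import *
print(red(shot('wrist','w4.png'),(220,400,230,430)),red(cv2.imread('pics/w3.png'),(220,400,230,430)))
E
```

```text
[(np.int32(161), array([322. , 262.9]))] [(np.int32(142), array([289.3, 306. ]))]
```

Call:
move_arm --motion '[[[0,0,0.001],[0,0,0.5],30],[[0,0,0.002],[0,0,1.0],30],[[0,0,0.002],[0,0,1.5],30]]'

```text
time_s: 13.4
eef_pos: [0.5342, 0.0156, 0.1113]
eef_rot: [0.0, 0.991, -0.133, 0.0]
wrist_force: [-3.0, 0.8, 5.6]
opening: 0.492
```

```bash
python3 - <<'E'
from h import *
st();print(red(shot('wrist','w5.png'),(220,400,230,430)))
a=np.hstack([cv2.imread('pics/w%d.png'%i)[190:400,220:420] for i in (4,5)]);cv2.imwrite('pics/f.png',cv2.resize(a,None,fx=2,fy=2))
E
```

```text
t 13.4 p [0.534 0.016 0.111] yawx -0.267 zt [ 0.    -0.001 -1.   ] q [-0.193  0.246  1.812 -0.001  1.084  1.646] F [-3.009  0.802  5.611] M [-0.093  0.477  0.463] op 0.492
[(np.int32(159), array([322. , 262.9]))]
```

View pics/f.png

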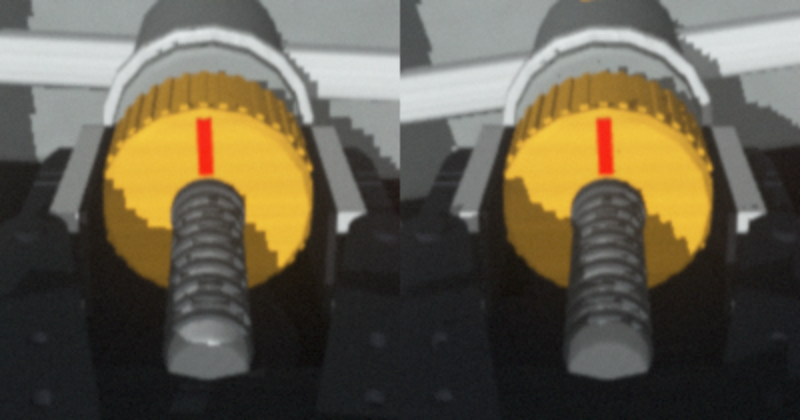

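Call:
move_arm --motion '[[[0,0,0.002],[0,0,0.6],30],[[0,0,0.004],[0,0,1.2],30]]'

```text
time_s: 13.7
eef_pos: [0.5343, 0.0157, 0.1111]
eef_rot: [0.0, 0.976, -0.216, 0.0]
wrist_force: [-3.9, -0.1, 6.7]
opening: 0.494
```

```bash
python3 - <<'E'
from h import *
st();print(red(shot('wrist'),(220,400,230,430)))
E
```

```text
t 13.7 p [0.534 0.016 0.111] yawx -0.435 zt [ 0.    -0.001 -1.   ] q [-0.193  0.246  1.812 -0.001  1.084  1.814] F [-3.898 -0.086  6.749] M [-0.012  0.605  0.501] op 0.494
[(np.int32(160), array([322. , 262.8]))]
```

Call:
move_arm --motion '[[[0,0,0.002],[0,0,0.6],30],[[0,0,0.004],[0,0,1.2],30]]'

```text
time_s: 14.0
eef_pos: [0.5343, 0.0158, 0.111]
eef_rot: [0.0, 0.955, -0.297, 0.0]
wrist_force: [-3.6, 0.5, 8.6]
opening: 0.493
```

```bash
python3 - <<'E'
from h import *
st();print(red(shot('wrist'),(220,400,230,430)))
E
```

```text
t 14.0 p [0.534 0.016 0.111] yawx -0.603 zt [ 0. -0. -1.] q [-0.192  0.246  1.812 -0.     1.083  1.981] F [-3.644  0.479  8.593] M [0.084 0.622 0.62 ] op 0.493
[(np.int32(156), array([322. , 262.5]))]
```

Call:
move_arm --motion '[[[0,0,0.001],[0,0,0.5],30],[[0,0,0.002],[0,0,1.0],30]]'

```text
time_s: 14.3
eef_pos: [0.5344, 0.0158, 0.1109]
eef_rot: [0.0, 0.932, -0.362, 0.0]
wrist_force: [-2.4, 1.1, 7.8]
opening: 0.491
```

```bash
python3 - <<'E'
from h import *
st();print(red(shot('wrist','w6.png'),(220,400,230,430)))
E
```

```text
t 14.3 p [0.534 0.016 0.111] yawx -0.742 zt [ 0. -0. -1.] q [-0.192  0.246  1.812 -0.     1.083  2.12 ] F [-2.382  1.06   7.844] M [0.112 0.575 0.53 ] op 0.491
[(np.int32(158), array([322. , 262.4]))]
```

Call:
move_arm --motion '[[[0,0,0],[0,0,0],80],[[0,0,0],[0,0,0],80],[[0,0,0],[0,0,0],80],[[0,0,0],[0,0,0],80],[[0,0,0],[0,0,0],80],[[0,0,0],[0,0,0],80]]'

```text
time_s: 15.1
eef_pos: [0.5342, 0.0157, 0.1098]
eef_rot: [-0.0, 0.933, -0.361, -0.0]
wrist_force: [-0.2, -0.3, 0.9]
opening: 0.803
```

```bash
python3 - <<'E'
from h import *
st();print(red(shot('wrist','w7.png'),(220,400,230,430)))
E
```

```text
t 15.1 p [0.534 0.016 0.11 ] yawx -0.738 zt [-0.  0. -1.] q [-0.193  0.248  1.813  0.     1.081  2.116] F [-0.198 -0.321  0.882] M [0.019 0.006 0.051] op 0.803
[(np.int32(167), array([319.4, 263.9]))]
```

Call:
move_arm --motion '[[[0,0,0],[0,0,0],60],[[0,0,0],[0,0,0],30],[[0,0,0],[0,0,0],30],[[0,0,0],[0,0,0],30],[[0,0,0],[0,0,0],30]]'

```text
time_s: 15.78
eef_pos: [0.5344, 0.0158, 0.1102]
eef_rot: [-0.0, 0.933, -0.36, 0.0]
wrist_force: [-2.2, 1.4, 5.4]
opening: 0.492
```

```bash
python3 - <<'E'
from h import *
st();print(red(shot('wrist'),(220,400,230,430)))
E
```

```text
t 15.78 p [0.534 0.016 0.11 ] yawx -0.738 zt [ 0.  0. -1.] q [-0.193  0.247  1.812  0.     1.082  2.116] F [-2.171  1.386  5.44 ] M [ 0.226  0.287 -0.001] op 0.492
[(np.int32(166), array([319.8, 263.6]))]
```

Call:
move_arm --motion '[[[0,0,0.002],[0,0,0.7],30],[[0,0,0.004],[0,0,1.4],30],[[0,0,0.006],[0,0,2.1],30]]'

```text
time_s: 16.2
eef_pos: [0.5345, 0.0159, 0.1101]
eef_rot: [-0.0, 0.87, -0.494, 0.0]
wrist_force: [-1.6, 1.4, 6.3]
opening: 0.491
```

```bash
python3 - <<'E'
from h import *
st();print(red(shot('wrist'),(220,400,230,430)))
E
```

```text
t 16.2 p [0.535 0.016 0.11 ] yawx -1.032 zt [ 0.001 -0.    -1.   ] q [-0.192  0.248  1.812 -0.     1.081  2.411] F [-1.558  1.448  6.269] M [0.298 0.296 0.58 ] op 0.491
[(np.int32(135), array([319.4, 264.7]))]
```

Call:
move_arm --motion '[[[0,0,0.002],[0,0,0.7],30],[[0,0,0.004],[0,0,1.4],30],[[0,0,0.006],[0,0,2.1],30]]'

```text
time_s: 16.62
eef_pos: [0.5346, 0.0159, 0.1098]
eef_rot: [-0.0, 0.788, -0.615, 0.0]
wrist_force: [-2.2, 1.7, 8.1]
opening: 0.493
```

```bash
python3 - <<'E'
from h import *
st();print(red(shot('wrist'),(220,400,230,430)))
E
```

```text
t 16.62 p [0.535 0.016 0.11 ] yawx -1.325 zt [ 0.001 -0.    -1.   ] q [-0.192  0.248  1.812 -0.     1.08   2.704] F [-2.224  1.661  8.051] M [0.233 0.338 0.699] op 0.493
[(np.int32(156), array([319. , 263.6]))]
```

Call:
move_arm --motion '[[[0,0,0],[0,0,0],90],[[0,0,0],[0,0,0],90],[[0,0,0],[0,0,0],90],[[0,0,0],[0,0,0],90],[[0,0,0],[0,0,0],90],[[0,0,-0.8],[0,0,0],90],[[0,0,-1.6],[0,0,0],90],[[0,0,-2.3],[0,0,0],90],[[0,0,-2.3],[0,0,0],90]]'

```text
time_s: 17.8
eef_pos: [0.5365, 0.0153, 0.2515]
eef_rot: [-0.002, 0.789, -0.615, 0.004]
wrist_force: [-0.9, 0.8, 0.4]
opening: 0.899
```

```bash
python3 - <<'E'
from h import *
st(); to(.57,.389,.25,-.1)
shot('top','t3.png');shot('side','s3.png')
E
```

```text
t 17.8 p [0.537 0.015 0.251] yawx -1.324 zt [ 0.008 -0.002 -1.   ] q [-0.193  0.079  1.696  0.     1.359  2.702] F [-0.925  0.849  0.352] M [-0.018  0.036  0.005] op 0.899
move [-5.903 -2.063  0.02 ] [-0.03 -0.05 -8.77]
```

Call:
move_arm --motion '[[[-5.9,-2.06,0.0],[0,0,-8.8],100],[[-5.9,-2.06,0.0],[0,0,-8.8],100],[[-5.9,-2.06,0.0],[0,0,-8.8],100],[[-5.9,-2.06,0.0],[0,0,-8.8],100],[[-5.9,-2.06,0.0],[0,0,-8.8],100],[[-5.9,-2.06,0.0],[0,0,-8.8],100],[[-5.9,-2.06,0.0],[0,0,-8.8],100],[[-5.9,-2.06,0.0],[0,0,-8.8],100],[[-5.9,-2.06,0.0],[0,0,-8.8],100],[[-5.9,-2.06,0.0],[0,0,-8.8],100]]'

```text
time_s: 19.15
eef_pos: [0.5678, 0.3882, 0.247]
eef_rot: [0.0, 0.999, -0.049, -0.0]
wrist_force: [-0.7, 0.2, 0.2]
opening: 1.0
```

```bash
python3 - <<'E'
from h import *
st(); to(.57,.389,.067,-.1); shot('wrist','w8.png')
print(proj('wrist',[.57,.389,.108]),proj('wrist',[.57,.389,0]))
for n in ['jar_green','jar_red']:print(n,[(round(d['score'],2),(np.array(d['centre'])*[640,400]).round().tolist()) for d in spotter.search_frame('wrist',n)][:4])
b=cv2.imread('pics/s3.png')[150:270,230:400];b=cv2.resize(b,(567,400))
cv2.imwrite('pics/g.png',cv2.resize(np.hstack([cv2.imread('pics/w8.png'),b]),None,fx=.66,fy=.66))
E
```

```text
t 19.15 p [0.568 0.388 0.247] yawx -0.098 zt [-0. -0. -1.] q [ 0.428  0.423  1.285 -0.     1.434  2.096] F [-0.722  0.228  0.222] M [ 0.001 -0.006 -0.013] op 1.0
move [ 0.036 -0.017  3.   ] [0.   0.   0.02]
[np.float64(321.77897265243485), np.float64(188.88148763071615)] [np.float64(322.16159019094385), np.float64(163.05003692569755)]
jar_green [(0.95, [319.0, 181.0]), (0.55, [587.0, 176.0])]
jar_red [(0.95, [268.0, 341.0]), (0.76, [314.0, 279.0]), (0.73, [434.0, 335.0])]
```

View pics/g.png

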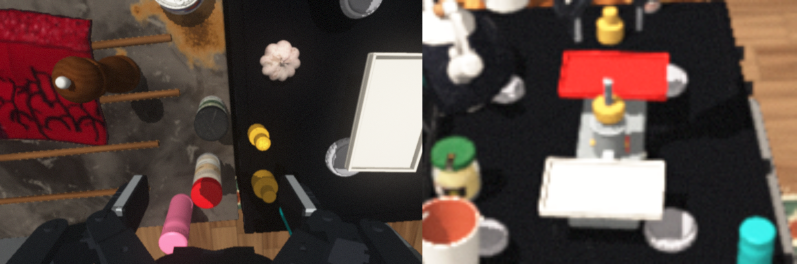

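Call:
move_arm --motion '[[[0.036,-0.017,0.8],[0,0,0],100],[[0.036,-0.017,1.6],[0,0,0],100],[[0.036,-0.017,2.3],[0,0,0],100],[[0.036,-0.017,3.0],[0,0,0],100],[[0.036,-0.017,3.0],[0,0,0],60],[[0.036,-0.017,3.0],[0,0,0],35],[[0.036,-0.017,3.0],[0,0,0],30],[[0.036,-0.017,3.0],[0,0,0],30]]'

```text
time_s: 20.3
eef_pos: [0.5716, 0.3908, 0.0702]
eef_rot: [-0.001, 0.999, -0.048, 0.002]
wrist_force: [0.6, 0.5, 6.8]
opening: 0.505
```

Call:
move_arm --motion '[[[0,0,0],[0,0,0],30],[[0,0,0],[0,0,0],30],[[0,0,-0.8],[0,0,0],30],[[0,0,-1.6],[0,0,0],30],[[0,0,-2.4],[0,0,0],30],[[0,0,-3.0],[0,0,0],30],[[0,0,-3.0],[0,0,0],30],[[0,0,-3.0],[0,0,0],30]]'

```text
time_s: 21.3
eef_pos: [0.5693, 0.3897, 0.2462]
eef_rot: [0.0, 0.999, -0.048, -0.001]
wrist_force: [-0.1, -0.3, -1.2]
opening: 0.512
```

```bash
python3 - <<'E'
from h import *
st(); 
f=[]
for i in range(4): shot('top'); f.append(monitor.get_obs()['wrist_force'][2])
print('fz',np.mean(f)); to(.597,.134,.25,-.1);to(.597,.134,.047,-.1)
E
```

```text
t 21.3 p [0.569 0.39  0.246] yawx -0.095 zt [-0.001 -0.001 -1.   ] q [0.429 0.429 1.279 0.    1.435 2.095] F [-0.083 -0.313 -1.234] M [0.013 0.013 0.005] op 0.512
fz -1.4435880745102012
move [ 0.869  4.196 -0.079] [0.01 0.02 0.03]
move [0.878 4.19  3.305] [0.01 0.02 0.03]
```

Call:
move_arm --motion '[[[0.2,1.0,0],[0,0,0],30],[[0.4,2.0,0],[0,0,0],30],[[0.65,3.0,0],[0,0,0],30],[[0.75,3.7,0],[0,0,0],30],[[0.87,4.19,0],[0,0,0],30],[[0.87,4.19,0],[0,0,0],30],[[0.87,4.19,0.4],[0,0,0],30],[[0.87,4.19,0.8],[0,0,0],30],[[0.87,4.19,1.2],[0,0,0],30],[[0.87,4.19,1.4],[0,0,0],30]]'

```text
time_s: 22.75
eef_pos: [0.5966, 0.1358, 0.161]
eef_rot: [-0.0, 0.999, -0.047, -0.002]
wrist_force: [0.5, 0.3, -1.2]
opening: 0.502
```

```bash
python3 - <<'E'
from h import *
st(); to(.597,.134,.126,-.1); shot('top','t4.png');shot('side','s4.png')
b=cv2.imread('pics/s4.png')[120:270,230:430];b=cv2.resize(b,(400,300))
a=cv2.imread('pics/t4.png')[140:260,240:400];a=cv2.resize(a,(400,300))
cv2.imwrite('pics/h.png',np.hstack([a,b]))
E
```

```text
t 22.75 p [0.597 0.136 0.161] yawx -0.094 zt [-0.003  0.    -1.   ] q [0.03  0.34  1.576 0.    1.229 1.695] F [ 0.516  0.262 -1.238] M [-0.043 -0.015 -0.007] op 0.502
move [0.011 0.03  0.583] [0.   0.02 0.04]
```

View pics/h.png

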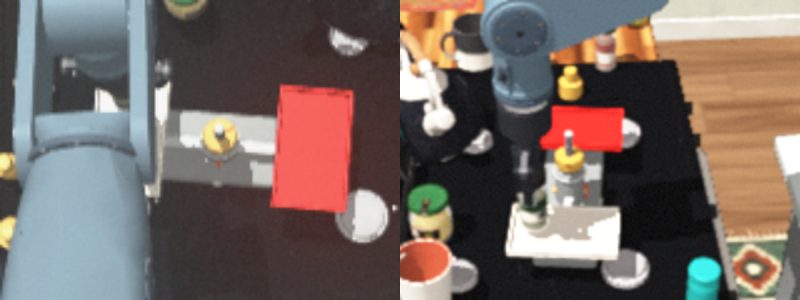

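Call:
move_arm --motion '[[[0,0,0.2],[0,0,0],30],[[0,0,0.4],[0,0,0],30],[[0,0,0.58],[0,0,0],30],[[0,0,0.58],[0,0,0],30],[[0,0,0.58],[0,0,0],30]]'

```text
time_s: 23.48
eef_pos: [0.5976, 0.1347, 0.1283]
eef_rot: [0.0, 0.999, -0.048, -0.0]
wrist_force: [-1.3, 0.9, 1.1]
opening: 0.502
```

Call:
move_arm --motion '[[[0,0,0],[0,0,0],60],[[0,0,0],[0,0,0],100],[[0,0,0],[0,0,0],100],[[0,0,0],[0,0,0],100],[[0,0,0],[0,0,0],100],[[0,0,-0.8],[0,0,0],100],[[0,0,-1.6],[0,0,0],100],[[0,0,-2.2],[0,0,0],100]]'

```text
time_s: 24.48
eef_pos: [0.5984, 0.1348, 0.2628]
eef_rot: [-0.0, 0.999, -0.048, 0.001]
wrist_force: [1.0, 0.4, -0.3]
opening: 1.001
```

```bash
python3 - <<'E'
from h import *
st(); to(.467,.407,.25,-.1)
shot('wrist','w9.png')
E
```

```text
t 24.48 p [0.598 0.135 0.263] yawx -0.095 zt [ 0.002  0.    -1.   ] q [0.028 0.245 1.482 0.    1.412 1.694] F [ 1.047  0.354 -0.341] M [-0.014 -0.024 -0.036] op 1.001
move [-2.612 -4.308  0.209] [-0.   -0.02  0.03]
```

View pics/w9.png

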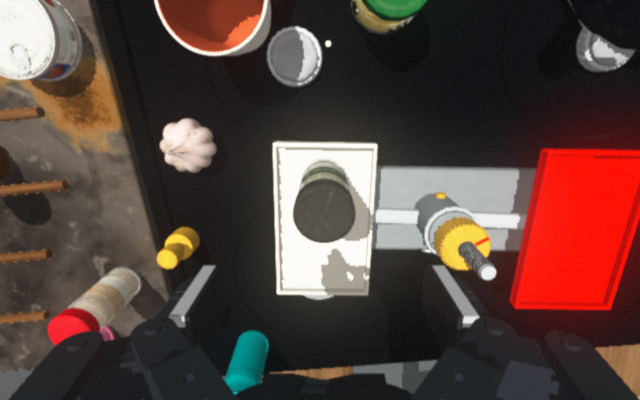

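Call:
move_arm --motion '[[[-2.61,-4.31,0.2],[0,0,0],100],[[-2.61,-4.31,0.2],[0,0,0],100],[[-2.61,-4.31,0.2],[0,0,0],100],[[-2.61,-4.31,0.2],[0,0,0],100],[[-2.61,-4.31,0.2],[0,0,0],100],[[-2.61,-4.31,0.2],[0,0,0],100],[[-2.61,-4.31,0.2],[0,0,0],100],[[-2.61,-4.31,0.2],[0,0,0],100]]'

```text
time_s: 25.52
eef_pos: [0.4674, 0.4059, 0.2483]
eef_rot: [0.0, 0.999, -0.048, 0.0]
wrist_force: [-0.0, -0.0, 0.1]
opening: 1.003
```

```bash
python3 - <<'E'
from h import *
st(); to(.467,.407,.067,-.1); shot('wrist','w10.png')
print(proj('wrist',[.467,.407,.108]),proj('wrist',[.467,.407,.05]))
for n in ['jar_red','weight_200a']:print(n,[(round(d['score'],2),(np.array(d['centre'])*[640,400]).round().tolist()) for d in spotter.search_frame('wrist',n)][:4])
shot('top','t5.png'); shot('side','s5.png')
b=spotter.outline_of('side','goods_pan')
for d in b[:2]: print(d['score'],np.array(d['centre'])*[640,400])
E
```

```text
t 25.52 p [0.467 0.406 0.248] yawx -0.097 zt [ 0. -0. -1.] q [ 0.524  0.27   1.481 -0.     1.39   2.192] F [-0.03  -0.022  0.093] M [0.038 0.035 0.047] op 1.003
move [-0.009 -0.018  3.022] [ 0.   -0.    0.02]
[np.float64(321.5420724976712), np.float64(191.60370256781934)] [np.float64(321.80379367464997), np.float64(175.45099549146676)]
jar_red [(0.94, [478.0, 269.0]), (0.75, [322.0, 184.0]), (0.61, [272.0, 260.0])]
weight_200a []
0.66 [315.328 236.8  ]
0.43 [310.4  200.68]
```

Call:
move_arm --motion '[[[0,-0.018,0.8],[0,0,0],100],[[0,-0.018,1.6],[0,0,0],100],[[0,-0.018,2.3],[0,0,0],100],[[0,-0.018,3.0],[0,0,0],100],[[0,-0.018,3.0],[0,0,0],60],[[0,-0.018,3.0],[0,0,0],35],[[0,-0.018,3.0],[0,0,0],30],[[0,-0.018,3.0],[0,0,0],30]]'

```text
time_s: 26.82
eef_pos: [0.4683, 0.409, 0.0709]
eef_rot: [-0.001, 0.999, -0.048, 0.002]
wrist_force: [-1.0, 0.1, 6.5]
opening: 0.503
```

Call:
move_arm --motion '[[[0,0,0],[0,0,0],30],[[0,0,0],[0,0,0],30],[[0,0,-0.8],[0,0,0],30],[[0,0,-1.6],[0,0,0],30],[[0,0,-2.4],[0,0,0],30],[[0,0,-3.1],[0,0,0],30],[[0,0,-3.1],[0,0,0],30],[[0,0,-3.1],[0,0,0],30]]'

```text
time_s: 27.82
eef_pos: [0.4661, 0.4078, 0.2535]
eef_rot: [0.0, 0.999, -0.048, -0.001]
wrist_force: [0.4, 0.8, -3.2]
opening: 0.51
```

```bash
python3 - <<'E'
from h import *
st(); 
f=[]
for i in range(4): shot('top','t6.png'); f.append(monitor.get_obs()['wrist_force'][2])
print('fz',np.mean(f)); to(.547,.139,.25,-.1);to(.547,.139,.126,-.1)
E
```

```text
t 27.82 p [0.466 0.408 0.253] yawx -0.095 zt [-0.001 -0.001 -1.   ] q [ 0.527  0.268  1.474 -0.     1.401  2.194] F [ 0.416  0.802 -3.185] M [-0.018  0.049 -0.004] op 0.51
fz -2.202173726757329
move [1.772 4.329 0.042] [0.01 0.02 0.03]
move [1.778 4.324 2.109] [0.01 0.02 0.03]
```

Call:
move_arm --motion '[[[0.4,1.0,0],[0,0,0],30],[[0.8,2.0,0],[0,0,0],30],[[1.25,3.0,0],[0,0,0],30],[[1.55,3.8,0],[0,0,0],30],[[1.775,4.32,0],[0,0,0],30],[[1.775,4.32,0],[0,0,0],30],[[1.775,4.32,0.4],[0,0,0],30],[[1.775,4.32,0.8],[0,0,0],30],[[1.775,4.32,1.2],[0,0,0],30],[[1.775,4.32,1.4],[0,0,0],30]]'

```text
time_s: 29.28
eef_pos: [0.5466, 0.141, 0.1682]
eef_rot: [-0.0, 0.999, -0.047, -0.002]
wrist_force: [1.2, 0.2, -1.6]
opening: 0.508
```

Call:
move_arm --motion '[[[0,0,0.2],[0,0,0],30],[[0,0,0.4],[0,0,0],30],[[0,0,0.6],[0,0,0],30],[[0,0,0.7],[0,0,0],30],[[0,0,0.7],[0,0,0],30],[[0,0,0.7],[0,0,0],30]]'

```text
time_s: 30.02
eef_pos: [0.5482, 0.14, 0.1287]
eef_rot: [0.0, 0.999, -0.048, 0.0]
wrist_force: [-0.9, -0.2, -0.7]
opening: 0.506
```

```bash
python3 - <<'E'
from h import *
st(); to(.547,.139,.126,-.1)
E
```

```text
t 30.02 p [0.548 0.14  0.129] yawx -0.095 zt [ 0. -0. -1.] q [ 0.04   0.284  1.722 -0.     1.135  1.706] F [-0.896 -0.162 -0.702] M [-0.026  0.057  0.023] op 0.506
move [-0.019  0.018  0.045] [-0.   -0.    0.03]
```

Lower 2 mm more, release, rise, and go toward the maroon jar side.

Call:
move_arm --motion '[[[0,0,0.03],[0,0,0],30],[[0,0,0.03],[0,0,0],60],[[0,0,0.03],[0,0,0],100],[[0,0,0.03],[0,0,0],100],[[0,0,0.03],[0,0,0],100],[[0,0,0.03],[0,0,0],100],[[0,0,-0.8],[0,0,0],100],[[0,0,-1.6],[0,0,0],100],[[0,0,-2.1],[0,0,0],100],[[0,0,-2.1],[0,0,0],100]]'

```text
time_s: 31.28
eef_pos: [0.5498, 0.1401, 0.2575]
eef_rot: [-0.0, 0.999, -0.048, 0.003]
wrist_force: [0.2, 0.9, 0.4]
opening: 1.0
```

```bash
python3 - <<'E'
from h import *
st(); shot('wrist','w11.png'); to(.445,-.395,.25,-.1); to(.445,-.395,.25,-.1+1)
a=cv2.imread('pics/t5.png')[140:260,220:400];b=cv2.imread('pics/w11.png')
cv2.imwrite('pics/i.png',np.hstack([cv2.resize(a,(400,267)),cv2.resize(b,(427,267))])[:,:800])
E
```

```text
t 31.27 p [0.55  0.14  0.258] yawx -0.095 zt [ 0.006  0.    -1.   ] q [0.04  0.144 1.611 0.    1.38  1.706] F [0.217 0.854 0.374] M [ 0.02  -0.025  0.044] op 1.0
move [-0.87   9.041  0.081] [-0.   -0.02  0.03]
move [-0.87   9.041  0.081] [ 0.01 -0.02 -7.13]
```

View pics/i.png

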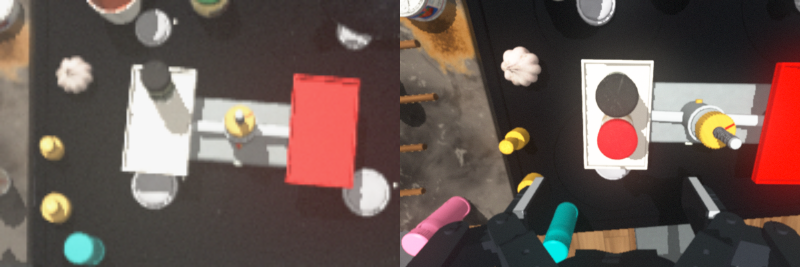

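Call:
move_arm --motion '[[[-0.87,9.04,0.08],[0,0,0],100],[[-0.87,9.04,0.08],[0,0,0],100],[[-0.87,9.04,0.08],[0,0,0],100],[[-0.87,9.04,0.08],[0,0,0],100],[[-0.87,9.04,0.08],[0,0,0],100],[[-0.87,9.04,0.08],[0,0,0],100],[[-0.87,9.04,0.08],[0,0,0],100],[[-0.87,9.04,0.08],[0,0,0],100],[[-0.87,9.04,0.08],[0,0,0],100],[[-0.87,9.04,0.08],[0,0,0],100]]'

```text
time_s: 32.58
eef_pos: [0.4425, -0.3972, 0.2468]
eef_rot: [-0.001, 0.999, -0.05, -0.001]
wrist_force: [-0.1, 0.9, -0.5]
opening: 0.998
```

```bash
python3 - <<'E'
from h import *
st(); to(.445,-.395,.25,-.1); shot('wrist','w12.png')
print(proj('wrist',[.445,-.395,.108]),proj('wrist',[.445,-.395,.05]))
for n in ['jar_maroon','weight_200a','salt_shaker']:print(n,[(round(d['score'],2),(np.array(d['centre'])*[640,400]).round().tolist()) for d in spotter.search_frame('wrist',n)][:4])
E
```

```text
t 32.58 p [ 0.443 -0.397  0.247] yawx -0.1 zt [-0.003  0.003 -1.   ] q [-0.931  0.22   1.545 -0.001  1.38   0.74 ] F [-0.088  0.873 -0.452] M [ 0.065  0.004 -0.001] op 0.998
move [ 0.037 -0.041 -0.054] [-0.02  0.02  0.  ]
[np.float64(322.8450157569477), np.float64(188.85975243947863)] [np.float64(323.09655353648685), np.float64(172.8843194318657)]
jar_maroon [(0.62, [328.0, 178.0])]
weight_200a [(0.62, [232.0, 100.0])]
salt_shaker [(0.73, [309.0, 15.0])]
```

Call:
move_arm --motion '[[[0.037,-0.015,0.8],[0,0,0],100],[[0.037,-0.015,1.6],[0,0,0],100],[[0.037,-0.015,2.3],[0,0,0],100],[[0.037,-0.015,2.97],[0,0,0],100],[[0.037,-0.015,2.97],[0,0,0],60],[[0.037,-0.015,2.97],[0,0,0],35],[[0.037,-0.015,2.97],[0,0,0],30],[[0.037,-0.015,2.97],[0,0,0],30]]'

```text
time_s: 33.78
eef_pos: [0.448, -0.3955, 0.0739]
eef_rot: [0.002, 0.999, -0.048, 0.001]
wrist_force: [1.7, 0.4, 7.4]
opening: 0.471
```

Call:
move_arm --motion '[[[0,0,0],[0,0,0],30],[[0,0,0],[0,0,0],30],[[0,0,-0.8],[0,0,0],30],[[0,0,-1.6],[0,0,0],30],[[0,0,-2.4],[0,0,0],30],[[0,0,-3.2],[0,0,0],30],[[0,0,-3.6],[0,0,0],30],[[0,0,-3.6],[0,0,0],30]]'

```text
time_s: 34.78
eef_pos: [0.4475, -0.3953, 0.2905]
eef_rot: [0.002, 0.999, -0.048, 0.002]
wrist_force: [0.4, 0.3, -1.2]
opening: 0.469
```

```bash
python3 - <<'E'
from h import *
st(); 
f=[]
for i in range(4): shot('top','t7.png'); f.append(monitor.get_obs()['wrist_force'][2])
print('fz',np.mean(f)); to(.43,0,.285,-.1);to(.497,.144,.285,-.1)
E
```

```text
t 34.77 p [ 0.448 -0.395  0.291] yawx -0.095 zt [ 0.004 -0.005 -1.   ] q [-0.922  0.188  1.495 -0.     1.453  0.744] F [ 0.402  0.263 -1.239] M [-0.033 -0.003 -0.006] op 0.469
fz -1.5799623752423175
move [-0.892 -6.503  0.023] [-0.02  0.02  0.03]
move [-0.009 -8.998  0.027] [-0.02  0.02  0.03]
```

Call:
move_arm --motion '[[[-0.2,-1.0,0],[0,0,0],30],[[-0.3,-2.0,0],[0,0,0],30],[[-0.4,-3.0,0],[0,0,0],30],[[-0.6,-4.0,0],[0,0,0],30],[[-0.7,-5.0,0],[0,0,0],30],[[-0.85,-6.0,0],[0,0,0],30],[[-0.8,-7.0,0],[0,0,0],30],[[-0.4,-8.0,0],[0,0,0],30],[[0,-8.7,0],[0,0,0],30],[[0,-9.0,0],[0,0,0],30]]'

```text
time_s: 36.22
eef_pos: [0.4982, 0.1455, 0.2854]
eef_rot: [0.0, 0.999, -0.046, -0.002]
wrist_force: [-0.6, 0.2, -0.7]
opening: 0.474
```

Call:
move_arm --motion '[[[0,0,0],[0,0,0],30],[[0,0,0],[0,0,0],30]]'

```text
time_s: 36.48
eef_pos: [0.4975, 0.1423, 0.2867]
eef_rot: [0.0, 0.999, -0.048, -0.001]
wrist_force: [0.0, -0.2, -1.4]
opening: 0.468
```

```bash
python3 - <<'E'
from h import *
st(); to(.497,.144,.130,-.1); to(.497,.144,.175,-.1)
E
```

```text
t 36.48 p [0.498 0.142 0.287] yawx -0.096 zt [-0.001 -0.001 -1.   ] q [ 0.049  0.014  1.692 -0.001  1.437  1.716] F [ 0.015 -0.24  -1.414] M [-0.032 -0.026 -0.004] op 0.468
move [-0.008 -0.029  2.612] [0.01 0.01 0.03]
move [-0.009 -0.028  1.862] [0.01 0.01 0.03]
```

Call:
move_arm --motion '[[[0,-0.02,0.7],[0,0,0],30],[[0,-0.02,1.3],[0,0,0],30],[[0,-0.02,1.8],[0,0,0],30],[[0,-0.02,2.1],[0,0,0],30],[[0,-0.02,2.4],[0,0,0],30],[[0,-0.02,2.6],[0,0,0],30],[[0,-0.02,2.63],[0,0,0],30],[[0,-0.02,2.63],[0,0,0],30]]'

```text
time_s: 37.48
eef_pos: [0.4987, 0.1445, 0.1301]
eef_rot: [-0.0, 0.999, -0.048, 0.0]
wrist_force: [0.6, 0.9, -1.2]
opening: 0.471
```

Call:
move_arm --motion '[[[0,0,0],[0,0,0],60],[[0,0,0],[0,0,0],100],[[0,0,0],[0,0,0],100],[[0,0,0],[0,0,0],100],[[0,0,0],[0,0,0],100],[[0,0,-0.8],[0,0,0],100],[[0,0,-1.6],[0,0,0],100],[[0,0,-2.4],[0,0,0],100],[[0,0,-2.4],[0,0,0],100]]'

```text
time_s: 38.6
eef_pos: [0.5007, 0.1447, 0.2783]
eef_rot: [-0.0, 0.999, -0.048, 0.004]
wrist_force: [-0.1, -0.1, -0.8]
opening: 1.0
```

```bash
python3 - <<'E'
from h import *
st(); shot('wrist','w13.png'); shot('top','t8.png'); shot('side','s8.png')
for n in ['weight_200a','weight_100']:
  for c in ['wrist','top','side']: print(n,c,[(round(d['score'],2),(np.array(d['centre'])*[640,400]).round().tolist()) for d in spotter.search_frame(c,n)][:4])
a=cv2.imread('pics/s8.png')[130:310,230:430];b=cv2.imread('pics/w13.png')
cv2.imwrite('pics/j.png',np.hstack([cv2.resize(a,(400,360)),cv2.resize(b,(400,250),interpolation=cv2.INTER_AREA) if 0 else cv2.copyMakeBorder(cv2.resize(b,(400,250)),0,110,0,0,0)]))
E
```

```text
t 38.6 p [0.501 0.145 0.278] yawx -0.095 zt [ 0.009  0.    -1.   ] q [0.053 0.021 1.701 0.    1.41  1.719] F [-0.126 -0.138 -0.753] M [-0.007  0.009  0.012] op 1.0
weight_200a wrist []
weight_200a top [(0.72, [421.0, 204.0])]
weight_200a side [(0.53, [313.0, 162.0])]
weight_100 wrist [(0.89, [174.0, 164.0])]
weight_100 top [(0.33, [364.0, 197.0])]
weight_100 side [(0.52, [328.0, 292.0]), (0.22, [295.0, 226.0])]
```

View pics/j.png

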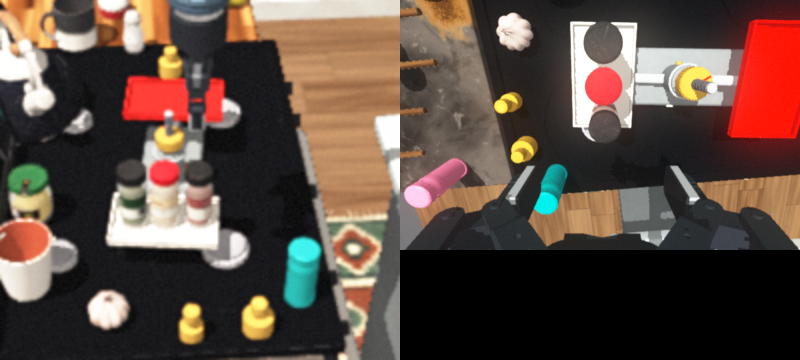

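```bash
python3 - <<'E'
from h import *
to(.523,-.308,.2,-.1)
E
```

```text
move [1.136 7.466 1.209] [0.   0.01 0.03]
```

Call:
move_arm --motion '[[[0.2,1.0,0],[0,0,0],100],[[0.4,2.0,0],[0,0,0],100],[[0.5,3.0,0],[0,0,0],100],[[0.7,4.0,0],[0,0,0],100],[[0.8,5.0,0.4],[0,0,0],100],[[1.0,6.0,0.8],[0,0,0],100],[[1.1,7.0,1.2],[0,0,0],100],[[1.1,7.466,1.2],[0,0,0],100],[[1.1,7.466,1.2],[0,0,0],100],[[1.1,7.466,1.2],[0,0,0],100]]'

```text
time_s: 40.3
eef_pos: [0.5213, -0.3072, 0.2012]
eef_rot: [-0.0, 0.999, -0.048, -0.0]
wrist_force: [-0.0, -0.0, 0.1]
opening: 0.996
```

```bash
python3 - <<'E'
from h import *
st(); shot('wrist','w14.png'); to(.523,-.308,.044,-.1)
print(proj('wrist',[.523,-.308,.058]),proj('wrist',[.523,-.308,.02]))
for d in spotter.outline_of('wrist','weight_200a')[:2]:
    ys,xs=np.where(d['region']); print(d['score'],np.array(d['centre'])*[640,400],xs.min(),xs.max(),ys.min(),ys.max())
print(ray('wrist',*(np.array(d['centre'])*[640,400]),.025))
E
```

```text
t 40.3 p [ 0.521 -0.307  0.201] yawx -0.096 zt [-0.     0.001 -1.   ] q [-0.729  0.282  1.564  0.     1.296  0.938] F [-0.019 -0.033  0.138] M [ 0.006 -0.047 -0.023] op 0.996
move [0.028 0.021 2.625] [-0.    0.    0.04]
[np.float64(324.2724988071371), np.float64(187.99023477623257)] [np.float64(324.17699859607984), np.float64(177.25267393980877)]
0.92 [328.512 181.2  ] 306 352 153 203
[ 0.52  -0.312  0.025]
```

Call:
move_arm --motion '[[[0.015,0.07,0.8],[0,0,0],100],[[0.015,0.07,1.6],[0,0,0],80],[[0.015,0.07,2.3],[0,0,0],70],[[0.015,0.07,2.6],[0,0,0],60],[[0.015,0.07,2.6],[0,0,0],40],[[0.015,0.07,2.6],[0,0,0],20],[[0.015,0.07,2.6],[0,0,0],10],[[0.015,0.07,2.6],[0,0,0],10],[[0.015,0.07,2.6],[0,0,0],10]]'

```text
time_s: 41.52
eef_pos: [0.5229, -0.3128, 0.0474]
eef_rot: [0.001, 0.999, -0.048, 0.001]
wrist_force: [-0.2, 0.5, 6.4]
opening: 0.252
```

Call:
move_arm --motion '[[[0,0,0],[0,0,0],10],[[0,0,-0.8],[0,0,0],10],[[0,0,-1.6],[0,0,0],10],[[0,0,-2.3],[0,0,0],10],[[0,0,-2.6],[0,0,0],10],[[0,0,-2.6],[0,0,0],10]]'

```text
time_s: 42.28
eef_pos: [0.5222, -0.3124, 0.2023]
eef_rot: [0.001, 0.999, -0.048, 0.001]
wrist_force: [0.3, 0.3, -2.6]
opening: 0.259
```

```bash
python3 - <<'E'
from h import *
st(); to(.572,-.114,.2,-.1); to(.572,-.114,.145,-.1)
E
```

```text
t 42.27 p [ 0.522 -0.312  0.202] yawx -0.095 zt [ 0.001 -0.001 -1.   ] q [-0.734  0.286  1.557 -0.     1.297  0.932] F [ 0.25   0.263 -2.586] M [0.005 0.027 0.004] op 0.259
move [ 0.512 -3.37   0.035] [ 0.01 -0.01  0.03]
move [ 0.51  -3.371  0.951] [ 0.01 -0.01  0.03]
```

Call:
move_arm --motion '[[[0.2,-1.0,0],[0,0,0],10],[[0.35,-2.0,0],[0,0,0],10],[[0.5,-3.0,0],[0,0,0],10],[[0.51,-3.37,0],[0,0,0],10],[[0.51,-3.37,0],[0,0,0],10],[[0.51,-3.37,0.3],[0,0,0],10],[[0.51,-3.37,0.6],[0,0,0],10],[[0.51,-3.37,0.9],[0,0,0],10],[[0.51,-3.37,1.05],[0,0,0],10],[[0.51,-3.37,1.05],[0,0,0],10]]'

```text
time_s: 43.52
eef_pos: [0.5709, -0.1138, 0.1376]
eef_rot: [-0.0, 0.999, -0.048, -0.001]
wrist_force: [-1.6, 0.3, -0.0]
opening: 0.255
```

Call:
move_arm --motion '[[[0,0,0],[0,0,0],10],[[0,0,0],[0,0,0],40],[[0,0,0],[0,0,0],70],[[0,0,0],[0,0,0],70],[[0,0,0],[0,0,0],70],[[0,0,-0.8],[0,0,0],100],[[0,0,-1.6],[0,0,0],100],[[0,0,-2.2],[0,0,0],100],[[0,0,-2.2],[0,0,0],100]]'

```text
time_s: 44.65
eef_pos: [0.5734, -0.1143, 0.2746]
eef_rot: [0.001, 0.999, -0.048, 0.003]
wrist_force: [0.1, -0.8, -0.2]
opening: 1.003
```

```bash
python3 - <<'E'
from h import *
st(); shot('top','t9.png'); shot('side','s9.png'); shot('wrist','w15.png')
to(.425,.306,.278,-.1)
for n in ['weight_200a','weight_100']:
  for c in ['wrist','top','side']: print(n,c,[(round(d['score'],2),(np.array(d['centre'])*[640,400]).round().tolist()) for d in spotter.search_frame(c,n)][:4])
a=cv2.imread('pics/s9.png')[130:310,230:430];b=cv2.imread('pics/w15.png')
cv2.imwrite('pics/k.png',np.hstack([cv2.resize(a,(400,360)),cv2.copyMakeBorder(cv2.resize(b,(400,250)),0,110,0,0,0)]))
E
```

```text
t 44.65 p [ 0.573 -0.114  0.275] yawx -0.095 zt [ 0.007 -0.003 -1.   ] q [-0.4    0.17   1.548  0.     1.417  1.266] F [ 0.12  -0.78  -0.172] M [0.05  0.066 0.024] op 1.003
move [-3.087 -6.727 -0.135] [-0.    0.01  0.03]
weight_200a wrist [(0.88, [324.0, 187.0])]
weight_200a top []
weight_200a side [(0.59, [301.0, 175.0])]
weight_100 wrist [(0.58, [40.0, 182.0])]
weight_100 top [(0.67, [242.0, 206.0])]
weight_100 side [(0.69, [325.0, 292.0])]
```

View pics/k.png

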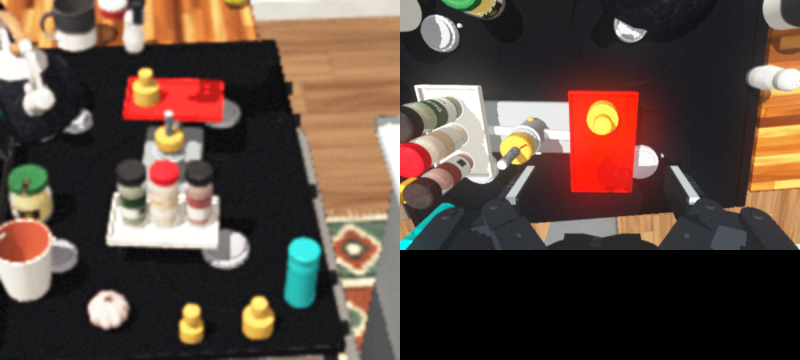

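```bash
cat >>h.py <<'E'
def edge(f,cols=(295,330)):
    g=cv2.imread(f,0)[225:275,cols[0]:cols[1]].astype(float).mean(1)
    d=np.diff(g); i=np.argmin(d); w=-d[max(i-2,0):i+3]; return round(225+max(i-2,0)+(w*np.arange(len(w))).sum()/w.sum(),2)
def redc(f):
    a=cv2.imread(f).astype(int); m=(a[...,2]>140)&(a[...,1]<60)&(a[...,0]<70); m[:150]=0;m[215:]=0;m[:,:285]=0;m[:,345:]=0
    ys,xs=np.where(m); return round(np.percentile(ys,98),1),len(ys)
E
python3 - <<'E'
from h import *
for f in ['side0','s2','s3','s4','s5','s8','s9']: print(f,edge('pics/%s.png'%f),redc('pics/%s.png'%f))
for z in (.055,.065,.075,.085): print(z,proj('side',[.55,.19,z+.008]),proj('side',[.55,.19,z-.004]))
E
```

```text
side0 248.03 (np.float64(194.0), 650)
s2 248.13 (np.float64(194.0), 222)
s3 248.11 (np.float64(195.0), 349)
s4 248.12 (np.float64(195.0), 248)
s5 251.1 (np.float64(192.0), 432)
s8 252.88 (np.float64(189.0), 340)
s9 252.78 (np.float64(190.0), 498)
0.055 [np.float64(312.4125995106287), np.float64(250.22702263740524)] [np.float64(312.4942425681145), np.float64(252.97756937108682)]
0.065 [np.float64(312.3438425299559), np.float64(247.91060658892115)] [np.float64(312.4262718645671), np.float64(250.6876429231359)]
0.075 [np.float64(312.27441984924167), np.float64(245.5717631702371)] [np.float64(312.35764687450813), np.float64(248.3756736257042)]
0.085 [np.float64(312.2043217535681), np.float64(243.2101650867028)] [np.float64(312.2883581049976), np.float64(246.0413416625587)]
```

Call:
move_arm --motion '[[[-3.09,-6.73,-0.1],[0,0,0],100],[[-3.09,-6.73,-0.1],[0,0,0],100],[[-3.09,-6.73,-0.1],[0,0,0],100],[[-3.09,-6.73,-0.1],[0,0,0],100],[[-3.09,-6.73,-0.1],[0,0,0],100],[[-3.09,-6.73,-0.1],[0,0,0],100],[[-3.09,-6.73,-0.1],[0,0,0],100],[[-3.09,-6.73,-0.1],[0,0,0],100],[[-3.09,-6.73,-0.1],[0,0,0],100],[[-3.09,-6.73,-0.1],[0,0,0],100]]'

```text
time_s: 46.35
eef_pos: [0.4261, 0.3047, 0.2763]
eef_rot: [0.0, 0.999, -0.049, -0.0]
wrist_force: [-0.0, 0.6, -0.3]
opening: 1.002
```

```bash
python3 - <<'E'
from h import *
st(); shot('wrist','w16.png'); to(.425,.306,.045,-.1)
print(proj('wrist',[.425,.306,.02]))
for d in spotter.outline_of('wrist','weight_200a')[:3]:
    ys,xs=np.where(d['region']); c=np.array(d['centre'])*[640,400]; print(d['score'],c,xs.min(),xs.max(),ys.min(),ys.max(),ray('wrist',*c,.025))
E
```

```text
t 46.35 p [0.426 0.305 0.276] yawx -0.097 zt [-0.    -0.001 -1.   ] q [ 0.394  0.035  1.691 -0.     1.416  2.062] F [-0.017  0.554 -0.314] M [ 0.005 -0.025 -0.009] op 1.002
move [-0.021 -0.023  3.857] [0.   0.   0.02]
[np.float64(321.7596260214032), np.float64(164.28176253550606)]
0.54 [532.032  50.8  ] 423 639 0 116 [0.524 0.076 0.025]
```

```bash
cat >>h.py <<'E'
def brass(f,cam,z=.025):
    h=cv2.cvtColor(cv2.imread(f),cv2.COLOR_BGR2HSV); m=cv2.inRange(h,(17,120,60),(33,255,255))
    n,l,s,c=cv2.connectedComponentsWithStats(m)
    for i in range(1,n):
        if s[i,4]>60: print(s[i],c[i].round(1),ray(cam,*c[i],z))
E
python3 - <<'E'
from h import *
brass('pics/w16.png','wrist')
E
```

```text
[287  63  34  35 947] [303.5  79.9] [0.519 0.316 0.025]
[ 299  145   41   44 1379] [319.5 166.4] [0.424 0.309 0.025]
```

Weight at (0.424, 0.308), as expected. Pick.

Call:
move_arm --motion '[[[-0.02,-0.04,0.9],[0,0,0],100],[[-0.02,-0.04,1.8],[0,0,0],100],[[-0.02,-0.04,2.7],[0,0,0],80],[[-0.02,-0.04,3.4],[0,0,0],70],[[-0.02,-0.04,3.85],[0,0,0],60],[[-0.02,-0.04,3.85],[0,0,0],40],[[-0.02,-0.04,3.85],[0,0,0],20],[[-0.02,-0.04,3.85],[0,0,0],10],[[-0.02,-0.04,3.85],[0,0,0],10],[[-0.02,-0.04,3.85],[0,0,0],10]]'

```text
time_s: 47.7
eef_pos: [0.4247, 0.3086, 0.0461]
eef_rot: [-0.0, 0.999, -0.048, 0.0]
wrist_force: [-0.1, 1.3, 1.1]
opening: 0.259
```

Call:
move_arm --motion '[[[0,0,0],[0,0,0],10],[[0,0,-0.8],[0,0,0],10],[[0,0,-1.6],[0,0,0],10],[[0,0,-2.4],[0,0,0],10],[[0,0,-3.2],[0,0,0],10],[[0,0,-3.7],[0,0,0],10],[[0,0,-3.7],[0,0,0],10]]'

```text
time_s: 48.58
eef_pos: [0.4258, 0.3091, 0.2702]
eef_rot: [-0.001, 0.999, -0.048, 0.003]
wrist_force: [0.4, 0.4, -2.9]
opening: 0.259
```

```bash
python3 - <<'E'
from h import *
st(); to(.43,0.02,.27,-.1);to(.522,-.109,.27,-.1)
E
```

```text
t 48.58 p [0.426 0.309 0.27 ] yawx -0.095 zt [ 0.005  0.002 -1.   ] q [ 0.402  0.041  1.697 -0.     1.398  2.068] F [ 0.442  0.417 -2.913] M [0.023 0.019 0.047] op 0.259
move [ 0.528  4.79  -0.007] [-0.02 -0.04  0.03]
move [ 2.259  6.785 -0.004] [-0.02 -0.04  0.03]
```

Call:
move_arm --motion '[[[0.1,1.0,0],[0,0,0],10],[[0.2,2.0,0],[0,0,0],10],[[0.3,3.0,0],[0,0,0],10],[[0.4,4.0,0],[0,0,0],10],[[0.7,5.0,0],[0,0,0],10],[[1.5,6.0,0],[0,0,0],10],[[2.13,6.78,0],[0,0,0],10],[[2.13,6.78,0],[0,0,0],10],[[2.13,6.78,0],[0,0,0],10]]'

```text
time_s: 49.7
eef_pos: [0.512, -0.1085, 0.2653]
eef_rot: [-0.001, 0.999, -0.048, -0.002]
wrist_force: [-0.4, 1.3, -2.9]
opening: 0.255
```

```bash
python3 - <<'E'
from h import *
st(); to(.515,-.108,.14,-.1)
E
```

```text
t 49.7 p [ 0.512 -0.108  0.265] yawx -0.097 zt [-0.004  0.002 -1.   ] q [-0.436  0.045  1.703  0.     1.398  1.231] F [-0.418  1.265 -2.913] M [ 0.036 -0.001  0.016] op 0.255
move [ 0.057 -0.01   2.088] [-0.01  0.03  0.02]
```

Call:
move_arm --motion '[[[0.02,0,0.6],[0,0,0],10],[[0.02,0,1.2],[0,0,0],10],[[0.02,0,1.6],[0,0,0],10],[[0.02,0,1.9],[0,0,0],10],[[0.02,0,2.12],[0,0,0],10],[[0.02,0,2.12],[0,0,0],10]]'

```text
time_s: 50.45
eef_pos: [0.5136, -0.1081, 0.1397]
eef_rot: [-0.0, 0.999, -0.047, -0.001]
wrist_force: [-1.4, -0.0, -2.2]
opening: 0.258
```

Call:
move_arm --motion '[[[0,0,0],[0,0,0],10],[[0,0,0],[0,0,0],40],[[0,0,0],[0,0,0],70],[[0,0,0],[0,0,0],70],[[0,0,0],[0,0,0],70],[[0,0,-0.8],[0,0,0],100],[[0,0,-1.6],[0,0,0],100],[[0,0,-2.2],[0,0,0],100],[[0,0,-2.2],[0,0,0],100]]'

```text
time_s: 51.58
eef_pos: [0.5159, -0.1095, 0.2761]
eef_rot: [0.001, 0.999, -0.048, 0.003]
wrist_force: [-0.2, -0.2, 0.2]
opening: 0.999
```

Call:
move_arm --motion '[[[0,-3,-0.2],[0,0,0],100],[[0,-3,-0.2],[0,0,0],100],[[0,-6,-0.2],[0,0,0],100],[[0,-6,-0.2],[0,0,0],100],[[0,-7,-0.2],[0,0,0],100],[[0,-7,-0.2],[0,0,0],100],[[0,-7,-0.2],[0,0,0],100],[[0,-7,-0.2],[0,0,0],100],[[0,-7,-0.2],[0,0,0],100]]'

```text
time_s: 52.7
eef_pos: [0.5536, 0.3089, 0.2829]
eef_rot: [0.001, 0.999, -0.047, -0.001]
wrist_force: [0.4, -0.1, 0.1]
opening: 1.003
```

```bash
python3 - <<'E'
from h import *
st(); shot('top','t10.png'); shot('side','s10.png'); shot('wrist','w17.png')
print(edge('pics/s10.png'),redc('pics/s10.png')); to(.519,.314,.2,-.1)
brass('pics/w17.png','wrist')
a=cv2.imread('pics/s10.png')[130:310,230:430];b=cv2.imread('pics/t10.png')[140:260,220:420]
cv2.imwrite('pics/l.png',np.hstack([cv2.resize(a,(400,360)),cv2.copyMakeBorder(cv2.resize(b,(400,240)),0,120,0,0,0)]))
E
```

```text
t 52.7 p [0.554 0.309 0.283] yawx -0.095 zt [-0.002 -0.001 -1.   ] q [ 0.322  0.281  1.398 -0.001  1.465  1.988] F [ 0.391 -0.121  0.082] M [-0.035 -0.026 -0.044] op 1.003
248.0 (np.float64(212.0), 201)
move [-0.593 -0.043  1.4  ] [0.   0.   0.02]
[249   5  13  30 145] [255.   17.6] [0.712 0.363 0.025]
[136  10  74  57 434] [177.1  35.5] [0.703 0.447 0.025]
[231  65  40  20 191] [248.6  74.3] [0.658 0.379 0.025]
[208  71  17  18  90] [217.5  78.6] [0.657 0.413 0.025]
[ 613  147   27   51 1014] [628.1 172.3] [ 0.508 -0.05   0.025]
[304 174  31  38 889] [318.8 192.1] [0.519 0.316 0.025]
```

View pics/l.png

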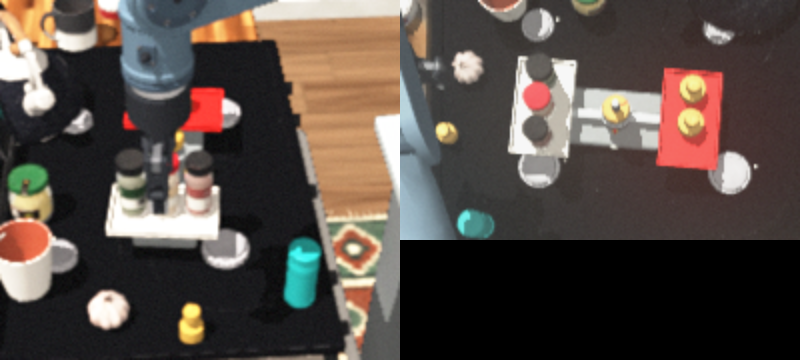

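Call:
move_arm --motion '[[[-1,-1,-1.5],[0,0,0],100],[[-2,-2,-1.5],[0,0,0],100],[[-2,-2,-1.5],[0,0,0],100],[[-2,-2,-1.5],[0,0,0],100],[[-2,-2,-1.5],[0,0,0],100],[[-2,-2,-1.5],[0,0,0],100],[[-2,-2,-1.5],[0,0,0],100],[[-2,-2,-1.5],[0,0,0],100],[[-2,-2,-1.5],[0,0,0],100],[[-2,-2,-1.5],[0,0,0],100]]'

```text
time_s: 54.1
eef_pos: [0.4462, 0.4401, 0.3743]
eef_rot: [-0.0, 0.999, -0.048, 0.0]
wrist_force: [0.0, 0.4, 0.9]
opening: 0.995
```

Call:
move_arm --motion '[[[0,0,0],[0,0,0],100],[[0,0,0],[0,0,0],100],[[0,0,0],[0,0,0],100],[[0,0,0],[0,0,0],100],[[0,0,0],[0,0,0],100],[[0,0,0],[0,0,0],100],[[0,0,0],[0,0,0],100],[[0,0,0],[0,0,0],100]]'

```text
time_s: 55.1
eef_pos: [0.4461, 0.4402, 0.3743]
eef_rot: [0.0, 0.999, -0.048, -0.0]
wrist_force: [0.1, -0.1, 0.0]
opening: 1.0
```

```bash
python3 - <<'E'
from h import *
st(); shot('top','t11.png'); shot('side','s11.png'); print(edge('pics/s11.png'),redc('pics/s11.png'))
for c in [(280,295),(335,342)]: print(edge('pics/s11.png',c),edge('pics/side0.png',c))
a=cv2.imread('pics/s11.png')[130:310,230:430]
cv2.imwrite('pics/m.png',cv2.resize(a,(660,594)))
E
```

```text
t 55.1 p [0.446 0.44  0.374] yawx -0.095 zt [-0. -0. -1.] q [ 0.59   0.223  1.29  -0.     1.629  2.256] F [ 0.141 -0.054  0.02 ] M [0.055 0.041 0.009] op 1.0
247.96 (np.float64(214.0), 350)
247.11 247.16
262.46 262.45
```

View pics/m.png

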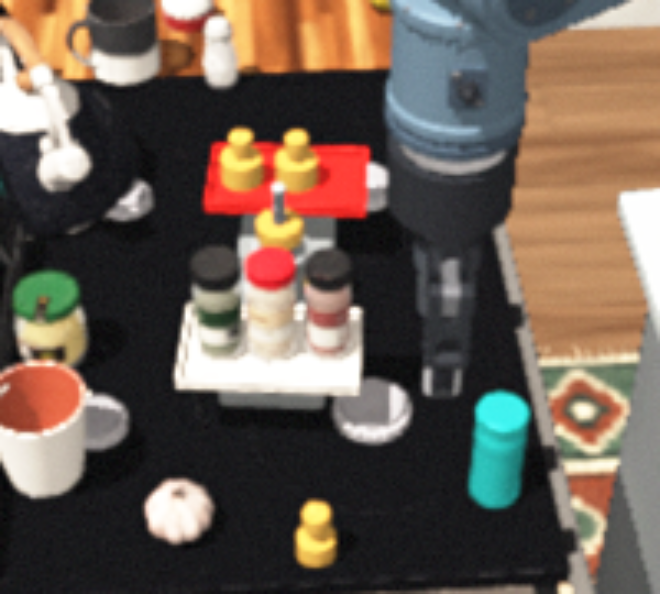

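```bash
python3 -c "
from h import *
print(workorder.hand_in())"
```

```text
the job is handed in; nothing more can be done
None
```

The job is handed in at about 55 s, and every check I could make passed. The nut's contact force is inferred, because it can't be read directly.

- **Nut:** With the pans empty, I ran the knurled nut down about 7.4 rad clockwise, with two regrasps, and let it go. That is more than the 3 to 6 rad stated. The red mark turned with the gripper, so I saw no slipping. The torque rose from about 0.2 Nm while free to about 0.7 Nm at the end, well above the 0.2 Nm for tight. The readings were noisy and did not climb as sharply as described.
- **Jars:** The green, red and maroon jars stand upright in a row on the white pan. The pink and turquoise look-alikes were left alone.
- **Weights:** Both 200 g weights are on the red pan and the 100 g weight stays on the worktop.
- **Level:** In the last side picture, more than 3 s after the last weight was released, the white pan's edge was at row 247.96. It was at 248.03 when empty, a difference of roughly 0.003 rad or less.
- **Bystanders and arm:** The salt shaker and garlic look unmoved in the pictures, though I did not measure them again. The gripper is open and clear of everything.

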